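# Wedge a rocking bowl blank steady on the planer sled

## Robot

A 6-joint arm with a two-finger parallel gripper is mounted at the origin on the work surface. World frame = base frame: x ahead of the robot, y to its left, z up, the work surface at z = 0. Lengths are in m, angles in degrees, forces in N, time in s.
With the tool pointing down it reaches from about 0.35 to 0.875 m from the base axis. Payload 4.2 kg.
Tool frame: the origin (TCP) lies midway between the tips of the shut fingers; the grasp point (between the pads) lies 19 mm behind it; z points along the fingers, y is the direction in which the jaws open and shut (so a half turn about z gives the same grasp; the last joint's range is limited). The gripper opens to 87 mm and grips with 3 to 60 N. Pads are 19 mm wide; open, the fingers measure 117 mm over their backs; the gripper's body (75 mm by 190 mm) begins 51 mm behind the grasp point.
Start: joints at [86.379, 22.042, 0.453, 0, -68.411, -14.817], TCP at [0.198, 0.593, 0.196] pointing down, gripper open.
Joint ranges: [-179.83, 179.83], [-69.29, 118.12], [-61.27, 80.66], [-181.25, 117.63], [-171.15, -9.14], [-177.46, 177.46]. Speed limits (degrees/s): [159.86, 159.86, 180, 180, 180, 180].

## Interface

Orientations are given as a 3x3 rotation matrix whose columns are the frame's x, y, z axes.
In Python, from station import sense, capture, finish_job gives the robot as it stands. The module is installed in compiled form; this text tells all that it offers.
- The arm moves only by the shell command python3 -m jog 'ROWS' [OPENING]. ROWS is JSON, a list of rows, each a list of 6 numbers: the shift along the tool's x, y, z in cm, then the turn, a rotation vector about the tool's x, y, z in degrees. In form: [[dx, dy, dz, wx, wy, wz], ...]. A call has exactly 5 rows; each row shifts and turns the commanded pose from where the row before left it, along the tool's axes as they then stand; what a row does not reach is not made up. A row lasts 1/12 s, in which the tool goes at most 41.7 mm and 7.16 degrees, less where a joint would pass 70% of its speed; a pose out of reach is approached as far as the arm can. A call is refused whole if a number of a shift passes 4.17 or a number of a turn 7.16, either way. A call with a gripper value outside its range is refused whole. OPENING is the finger opening in cm, from 0 to 8.7, set as the call begins (- or left out, the last holds). The fingers move at their own pace and stop on an object; the grip force is fixed at half the most. Time passes only in rows, so rows that do not move let the fingers close, or fill a call up. It gives the time, the measured TCP pose, the force and the opening at its end, in the units of the state.
- sense(): the state, without advancing time (a new reading comes with each control period).
- capture(name): name is "side" or "top" or "wrist"; returns a dict with "frame" (400x640x3 uint8, red, green, blue), "fx", "fy", "cx", "cy" (pixels), "world_to_cam" (4x4, takes a point from world to camera coordinates). Camera axes: x right, y up, looking along -z (the intrinsics and any distortion apply to the point x, -y, -z); pixel columns grow to the right and rows downward; lengths in m; the calibration is good to about 2 mm. A picture is of the moment at which its call begins. There is no depth.
- finish_job(): hands the job in, once; it reports no verdict.
The state is a dict: "time_s": time; "joints": joint angles; "joint_velocities": joint speeds; "effort": joint torques, N m; "tcp_pos": TCP position; "ee_rot": TCP orientation; "wrist_force": force on the tool from outside, world axes, zero at the start; "moment": the same for the moment, N m; "gripper_width": opening from 0.0 (shut) to 1.0 (fully open).
Only numpy, scipy, OpenCV 4.12 (cv2) and the standard library are available. Lean on these libraries where they do the work, as an engineer would, in place of code of your own. Each camera call takes 0.05 s, during which the arm holds its last target.

## Task

The twisted wooden blank on the planer sled rocks. Press lightly on its corners in turn to find the one that dips, then slide the wooden wedge, thin end first, under that corner until it is tight, with no play left, but without jacking the blank up off its other corners or pushing it about. Press that corner again, lightly, to make sure that it no longer dips, then leave the wedge in place under the blank and let go; do not disturb the other things on the bench.

Things in the scene. Friction and masses are not known exactly. Their poses are not given: they have to be found in the camera images.
- sled: planer sled, fixed: flat plywood board 440 x 500 mm (its x and y), 18 mm thick, lying on the bench. Origin: centre of its underside; z up, so its flat top is 18 mm above the origin. A strip 22 mm wide and 12 mm high is the end stop along the -x edge (nearest the robot).
- blank: square twisted wooden blank, 150 x 150 mm, 50 mm thick, 0.9 to 1.4 kg, loose on the sled, any way round. Origin: middle of its underside; x, y parallel to its sides (corners at +-75, +-75 mm); z up, level at rest. Three corners bear on the sled; the fourth, not known which, stands 3 to 8 mm off it and its top is 4 mm higher than the others.
- blank_top (a point): middle of the blank's top face; same axes. About 1 N pressed down on the top near the odd corner tips the blank until that corner meets the sled (z then leans 0.03 to 0.075 rad); let go, it tips back. The other corners are solid. Press with 4 to 10 N, about 12 mm inside the edges; over 60 N bruises it.
- wedge_mid (a point): loose hardwood wedge, 100 mm long, 30 mm wide, 20 g, flat on the bench; thickness grows evenly from 2 mm (thin end) to 18 mm. The point: middle of length and width, 5 mm above its flat underside (half-way up); x points along it to the thin end, z up. It slides freely until it meets the blank; a push of 4 to 5 N along it then makes it tight, much more starts to jack the blank up.
- faceplate: bystander: round steel lathe faceplate, 100 mm across, 32 mm high with its hub. Origin: centre of its underside.
- gouge: bystander: turning gouge with a wooden handle, 430 mm long, 32 mm thick, lying on the bench along its x. Origin: under its axis, 200 mm from the handle's end.
- tin: bystander: plain metal tin, 74 mm across, 85 mm high. Origin: centre of its underside.
Mind the look-alikes: they are no part of the job. There is more than one size of the blank; the job needs the middle-sized.

How it is judged (in metres and radians):
On the way, in this order (a step that is already met when the one before it is completed fails the run):
1. the rock is found: a corner of the blank is pressed until the blank tips over onto it (angle between blank's own z axis and vertical above 0.025 rad and contact force between the fingers and blank above 1.5 N and contact force between wedge and blank below 0.05 N), for 0.1 s.
2. the wedge is slid under the corner that dips until it bears on the blank (contact force between wedge and blank above 0.2 N and z of wedge_mid in the frame of blank below 0.012 m and angle between blank's own z axis and vertical below 0.012 rad), for 0.2 s.
3. that corner is pressed again over the wedge: the wedge takes the load and the blank does not dip (contact force between the fingers and blank above 3 N and contact force between wedge and blank above 2.5 N and angle between blank's own z axis and vertical below 0.018 rad), for 0.2 s.
At the end, for the whole second after the job is handed in: The wedge lies flat on the sled (within 0.04 rad), still bearing on the blank's underside (over 0.01 N, no gap); the blank rests on its three solid corners (leaning under 0.006 rad, its middle not raised over 1.5 mm), within 20 mm of its start; both at rest (contact force between wedge and blank above 0.01 N and angle between blank's own z axis and vertical below 0.006 rad and z of blank in the frame of sled below 0.0195 m and angle between wedge_mid's own z axis and vertical below 0.04 rad and z of wedge_mid in the frame of sled below 0.0255 m and distance of blank from where it was at the start of the episode below 0.02 m and linear speed of each of blank, wedge below 0.01 m/s); the robot touches nothing.
It fails at once if the blank is pressed or struck with more than 60 N (contact force between any of the fingers, the arm and blank above 60 N).
It fails at once if the blank is pushed about by more than 25 mm (distance of blank from where it was at the start of the episode above 0.025 m).
It fails at once if a bystander is disturbed by more than 20 mm (distance of any of faceplate, gouge, tin from where it was at the start of the episode above 0.02 m).
It also fails if it takes over 72 s, if anything falls off the work surface, if the arm or the gripper's body presses on something with over 40 N, if the wrist force passes 120 N, or if a joint passes its speed limit or range.

## Working session

There is one attempt and no reset: what is moved stays moved. The work goes in short steps, Python scripts to look and compute and a shell command to move; the robot and the scene stay as the last step left them, time stands still between calls to the robot, and variables do not carry over. Pictures are saved under pics/ and viewed, and the job is handed in when it is done.

```bash
mkdir -p pics; ls; cat > h.py <<'E'
import numpy as np,cv2
from station import sense,capture,finish_job
def snap(n,f):
    c=capture(n); cv2.imwrite('pics/'+f,c['frame'][:,:,::-1]); np.savez('pics/'+f[:-4]+'.npz',**{k:v for k,v in c.items()}); return c
def ray(c,u,v):
    W=np.array(c['world_to_cam']);R=W[:3,:3];t=W[:3,3]
    d=np.array([(u-c['cx'])/c['fx'],-(v-c['cy'])/c['fy'],-1.0])
    return -R.T@t, R.T@d
def onz(c,u,v,z):
    o,d=ray(c,u,v); return o+d*(z-o[2])/d[2]
def proj(c,p):
    W=np.array(c['world_to_cam']);q=W[:3,:3]@np.array(p)+W[:3,3]
    return c['fx']*q[0]/-q[2]+c['cx'], c['fy']*q[1]/q[2]+c['cy']
def load(f): return dict(np.load('pics/'+f+'.npz'))
def two(c1,p1,c2,p2):
    o1,d1=ray(c1,*p1);o2,d2=ray(c2,*p2)
    A=np.c_[d1,-d2];s=np.linalg.lstsq(A,o2-o1,rcond=None)[0]
    a=o1+s[0]*d1;b=o2+s[1]*d2
    return (a+b)/2,np.linalg.norm(a-b)
E
python3 - <<'E'
from h import *
for n in['side','top','wrist']:
    c=snap(n,n+'0.png'); print(n,[ (k,np.round(v,3).tolist()) for k,v in c.items() if k!='frame'])
print(sense())
E
```

```text
pics
side [('fx', 472.394), ('fy', 472.394), ('cx', 322.832), ('cy', 205.429), ('world_to_cam', [[-0.978, -0.208, 0.016, 0.455], [0.151, -0.655, 0.74, -0.075], [-0.143, 0.726, 0.672, -1.621], [0.0, 0.0, 0.0, 1.0]])]
top [('fx', 514.77), ('fy', 514.77), ('cx', 325.614), ('cy', 189.12), ('world_to_cam', [[0.004, -1.0, -0.018, 0.047], [0.99, 0.001, 0.142, -0.437], [-0.142, -0.018, 0.99, -1.625], [0.0, 0.0, 0.0, 1.0]])]
wrist [('fx', 321.257), ('fy', 321.257), ('cx', 326.817), ('cy', 201.918), ('world_to_cam', [[-0.318, -0.948, 0.003, 0.624], [0.919, -0.309, -0.245, 0.031], [0.233, -0.076, 0.969, -0.391], [0.0, 0.0, 0.0, 1.0]])]
{'time_s': 0.15, 'joints': array([ 8.63782228e+01,  2.20816766e+01,  3.97319457e-01, -2.04065202e-02,
       -6.84099894e+01, -1.48175735e+01]), 'joint_velocities': array([ 0.07433249, -0.16400474,  0.18719661,  0.0758237 ,  0.01075402,
        0.07843172]), 'effort': array([ 4.17001484e-04, -3.91052628e+01,  1.87588423e+01,  4.22231555e+00,
        1.23972975e-02, -1.40056227e-04]), 'tcp_pos': array([0.19750897, 0.59244905, 0.19479737]), 'ee_rot': array([[ 9.48617475e-01, -3.16424867e-01, -4.34529252e-04],
       [-3.16425150e-01, -9.48616093e-01, -1.62242697e-03],
       [ 1.01174799e-04,  1.67655856e-03, -9.99998589e-01]]), 'wrist_force': array([-0.29356959, -0.38551808, -0.02239783]), 'moment': array([-0.02040584,  0.08204945,  0.0276608 ]), 'gripper_width': 0.9993618192311833}
```

View pics/top0.png

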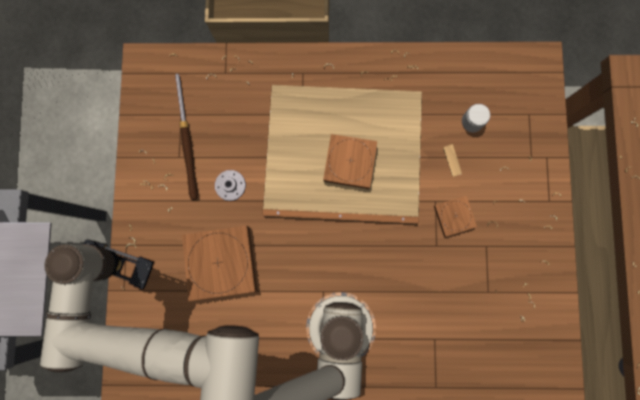

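View pics/side0.png

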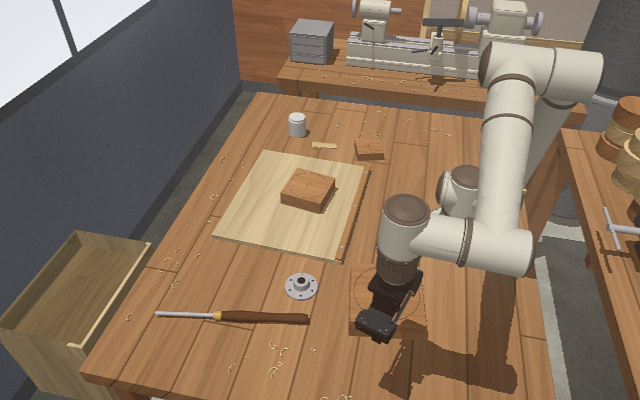

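View pics/wrist0.png

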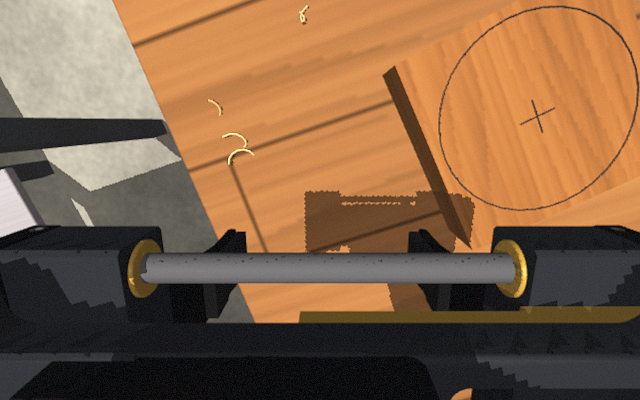

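The top view shows the sled with the middle-sized blank at about (351,162), the wedge at (453,160), a small look-alike at (455,217), a large one at (219,263), and the tin at (477,118). I'll take coarse positions next and zoom in.

```bash
python3 - <<'E'
from h import *
c=load('top0');s=load('side0')
for n,u,v,z in [('bl a',331,135,.068),('bl b',378,142,.068),('bl c',371,190,.068),('bl d',325,180,.068),('w1',449,145,.01),('w2',457,176,.01),('sled',271,86,.018),('sled',421,92,.018),('sled',417,222,.02),('sled',265,216,.02),('tin',478,113,.085),('fp',230,185,0),('gouge',194,198,.016),('g',180,75,.016)]:
    print(n,onz(c,u,v,z).round(3))
f=c['frame'][100:250,310:500];f=cv2.resize(f,None,fx=4,fy=4,interpolation=2);cv2.imwrite('pics/tz.png',f[:,:,::-1])
f=s['frame'][100:270,200:400];f=cv2.resize(f,None,fx=4,fy=3.5,interpolation=2);cv2.imwrite('pics/sz.png',f[:590,:,::-1])
E
```

```text
bl a [0.606 0.031 0.068]
bl b [ 0.583 -0.119  0.068]
bl c [ 0.429 -0.095  0.068]
bl d [0.461 0.049 0.068]
w1 [ 0.587 -0.357  0.01 ]
w2 [ 0.484 -0.38   0.01 ]
sled [0.787 0.232 0.018]
sled [ 0.765 -0.268  0.018]
sled [ 0.333 -0.245  0.02 ]
sled [0.351 0.243 0.02 ]
tin [ 0.673 -0.434  0.085]
fp [0.455 0.364 0.   ]
gouge [0.409 0.477 0.016]
g [0.827 0.541 0.016]
```

View pics/tz.png

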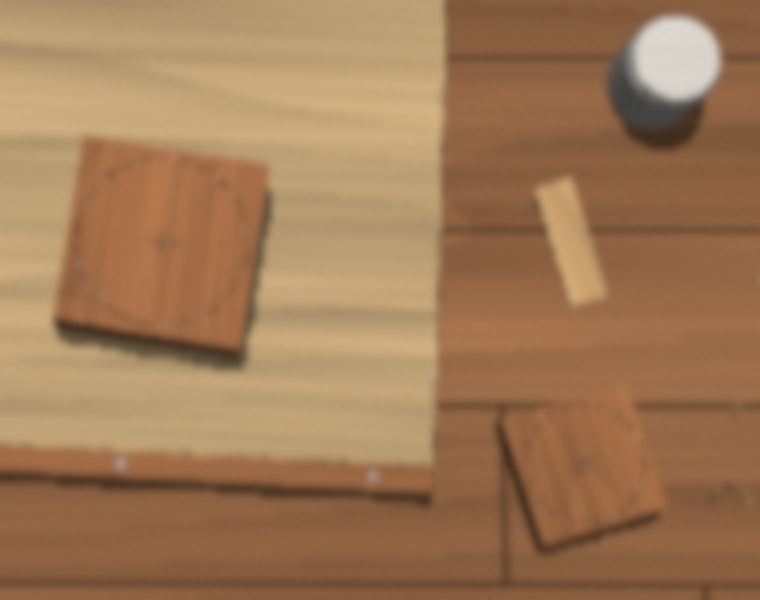

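View pics/sz.png

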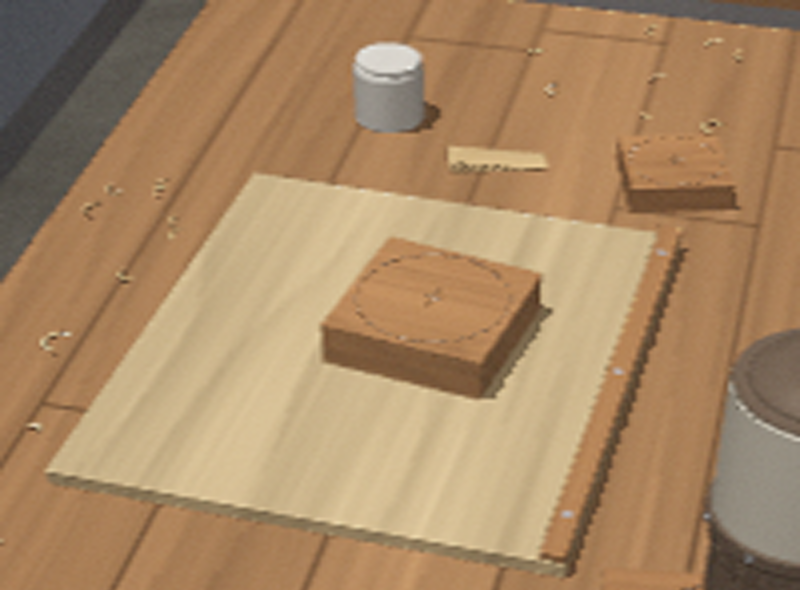

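```bash
for i in 1; do
python3 -m jog '[[2.4,2.45,0,0,0,0],[2.4,2.45,0,0,0,0],[2.4,2.45,0,0,0,0],[2.4,2.45,0,0,0,0],[2.4,2.45,0,0,0,0]]' 0
python3 -m jog '[[2.4,2.45,0,0,0,0],[2.4,2.45,0,0,0,0],[2.4,2.45,0,0,0,0],[2.4,2.45,0,0,0,0],[2.4,2.45,0,0,0,0]]'
python3 -m jog '[[2.4,2.45,0,0,0,0],[2.4,2.45,0,0,0,0],[2.4,2.45,0,0,0,0],[2.4,2.45,0,0,0,0],[2.4,2.45,0,0,0,0]]'; done
python3 - <<'E'
from h import *
c=snap('wrist','w1.png');
s=sense();print(s['tcp_pos'],s['ee_rot'],s['wrist_force'])
E
```

```text
time_s: 0.57
tcp_pos: [0.273, 0.437, 0.1953]
ee_rot: [[0.949, -0.316, -0.0], [-0.316, -0.949, -0.001], [-0.0, 0.001, -1.0]]
wrist_force: [0.2, -0.6, 0.6]
gripper_width: 0.706
time_s: 0.98
tcp_pos: [0.348, 0.2828, 0.1956]
ee_rot: [[0.949, -0.316, -0.0], [-0.316, -0.949, -0.0], [-0.0, 0.0, -1.0]]
wrist_force: [-0.5, 0.5, -0.2]
gripper_width: 0.327
time_s: 1.4
tcp_pos: [0.4231, 0.1287, 0.1957]
ee_rot: [[0.949, -0.316, 0.0], [-0.316, -0.949, 0.0], [0.0, -0.0, -1.0]]
wrist_force: [1.5, 0.1, -0.6]
gripper_width: 0.021
[0.42428496 0.12492139 0.1955191 ] [[ 9.47311948e-01 -3.20311717e-01 -6.90433322e-04]
 [-3.20312460e-01 -9.47309930e-01 -1.95583895e-03]
 [-2.75762105e-05  2.07394400e-03 -9.99997849e-01]] [ 2.7971146  -2.72221228  0.16709423]
```

View pics/w1.png

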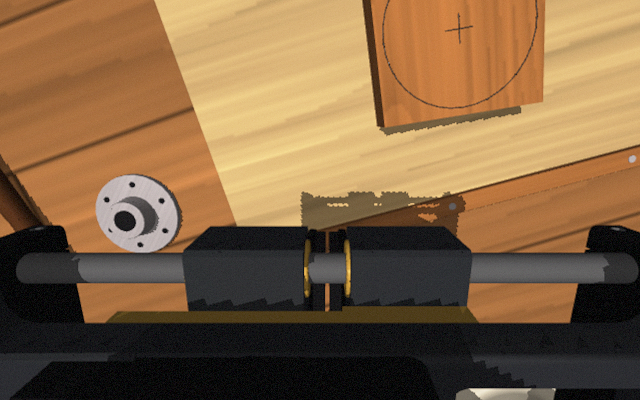

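The wrist view shows the blank's top cross at (459,28) and corners at (380,127) and (543,100), with a shadowed gap along its near side.

```bash
python3 - <<'E'
from h import *
w=load('w1');t=load('top0');s=load('side0')
print('cross',two(w,(459,28),t,(351.3,160.5)), two(s,(200+433/4,100+296/3.5),t,(351.3,160.5)))
print('d',two(w,(380,125),t,(324.3,180)));print('c',two(w,(543,100),t,(370.5,187.5)))
T=lambda x,y:(310+x/4,100+y/4);S=lambda x,y:(200+x/4,100+y/3.5)
# side corners: image left=323,327 is +x.. ; 
for n,a,b in [('a',T(83,138),S(323,327)),('b',T(269,164),S(393,238)),('c',T(240,350),S(541,273)),('d',T(56,320),S(485,360)),('wedge thick R',T(574,178),S(448,148)),('wthick L',T(536,187),S(448,165)),('wthin',T(575,306),S(545,168)),('wthinR',T(607,296),S(548,160))]:
    p,e=two(t,a,s,b);print(n,p.round(4),round(e,4))
E
f=1; python3 -m jog '[[2,2,0,0,0,0],[2,2,0,0,0,0],[0,2,0,0,0,0],[0,2,0,0,0,0],[0,0,0,0,0,0]]'
python3 - <<'E'
from h import *
c=snap('wrist','w2.png')
E
```

```text
cross (array([ 0.52585467, -0.03429667,  0.05878098]), np.float64(0.0012139228415843275)) (array([ 0.52511125, -0.03394426,  0.06421611]), np.float64(0.001875611896438345))
d (array([0.4652763 , 0.05371651, 0.03262227]), np.float64(0.003857145079073409))
c (array([ 0.43826594, -0.09452275,  0.06356245]), np.float64(0.0013955873240828179))
a [0.6092 0.0314 0.0617] 0.0007
b [ 0.5853 -0.1169  0.0661] 0.0035
c [ 0.4386 -0.0926  0.0639] 0.002
d [0.4607 0.0524 0.066 ] 0.0008
wedge thick R [ 0.5897 -0.3721  0.0075] 0.001
wthick L [ 0.5826 -0.3413  0.0053] 0.0009
wthin [ 0.4856 -0.3725 -0.005 ] 0.0022
wthinR [ 0.4914 -0.4009 -0.0127] 0.0055
time_s: 1.87
tcp_pos: [0.4339, 0.0394, 0.1952]
ee_rot: [[0.948, -0.319, -0.002], [-0.319, -0.948, -0.001], [-0.002, 0.001, -1.0]]
wrist_force: [0.2, 0.4, 0.9]
gripper_width: 0.007
```

View pics/w2.png

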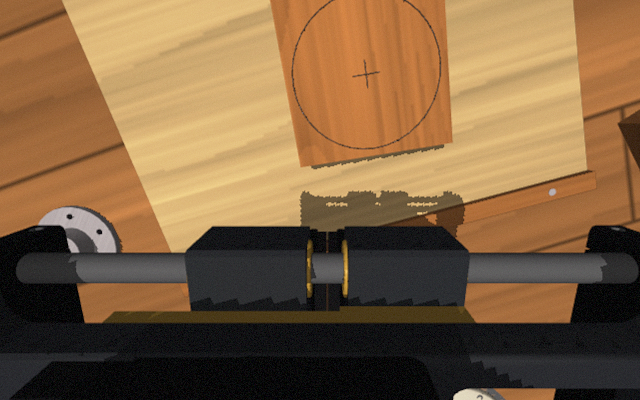

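The cross is now at (366,74) and the near corners at (302,165) and (452,143), so the blank's centre is about (0.523,-0.032) with its top at roughly 0.066. I'll press corner d first.

```bash

python3 -m jog '[[1.2,-0.35,2,0,0,0],[1.2,-0.35,3,0,0,0],[1.2,-0.4,3,0,0,0],[0,0,3,0,0,0],[0,0,0.6,0,0,0]]'
python3 -m jog '[[0,0,0.3,0,0,0],[0,0,0.2,0,0,0],[0,0,0,0,0,0],[0,0,0,0,0,0],[0,0,0,0,0,0]]'
```

```text
time_s: 2.33
tcp_pos: [0.4702, 0.0405, 0.075]
ee_rot: [[0.948, -0.317, -0.009], [-0.317, -0.948, -0.003], [-0.008, 0.006, -1.0]]
wrist_force: [-0.7, -0.6, -1.1]
gripper_width: 0.005
time_s: 2.75
tcp_pos: [0.4741, 0.0414, 0.0762]
ee_rot: [[0.949, -0.316, 0.003], [-0.316, -0.949, 0.001], [0.003, -0.002, -1.0]]
wrist_force: [0.1, 0.0, 0.6]
gripper_width: 0.008
```

```bash

python3 -m jog '[[0,0,0.2,0,0,0],[0,0,0.2,0,0,0],[0,0,0,0,0,0],[0,0,0,0,0,0],[0,0,0,0,0,0]]'
python3 -m jog '[[0,0,0.1,0,0,0],[0,0,0.1,0,0,0],[0,0,0,0,0,0],[0,0,0,0,0,0],[0,0,0,0,0,0]]'
python3 -m jog '[[0,0,0.1,0,0,0],[0,0,0,0,0,0],[0,0,0,0,0,0],[0,0,0,0,0,0],[0,0,0,0,0,0]]'
```

```text
time_s: 3.17
tcp_pos: [0.4732, 0.0409, 0.0707]
ee_rot: [[0.949, -0.316, -0.0], [-0.316, -0.949, -0.0], [0.0, 0.0, -1.0]]
wrist_force: [0.1, -0.6, 0.0]
gripper_width: 0.005
time_s: 3.58
tcp_pos: [0.4732, 0.0409, 0.0686]
ee_rot: [[0.949, -0.316, -0.0], [-0.316, -0.949, -0.0], [-0.0, 0.0, -1.0]]
wrist_force: [-0.7, -0.3, -0.2]
gripper_width: 0.006
time_s: 4.0
tcp_pos: [0.4732, 0.0409, 0.0677]
ee_rot: [[0.949, -0.316, 0.0], [-0.316, -0.949, 0.0], [0.0, -0.0, -1.0]]
wrist_force: [0.2, -0.3, -0.4]
gripper_width: 0.003
```

```bash

python3 -m jog '[[0,0,0.1,0,0,0],[0,0,0,0,0,0],[0,0,0,0,0,0],[0,0,0,0,0,0],[0,0,0,0,0,0]]'
python3 -m jog '[[0,0,0.1,0,0,0],[0,0,0,0,0,0],[0,0,0,0,0,0],[0,0,0,0,0,0],[0,0,0,0,0,0]]'
```

```text
time_s: 4.42
tcp_pos: [0.4732, 0.0409, 0.0667]
ee_rot: [[0.949, -0.316, 0.0], [-0.316, -0.949, -0.0], [0.0, 0.0, -1.0]]
wrist_force: [-1.3, -0.3, 0.4]
gripper_width: 0.005
time_s: 4.83
tcp_pos: [0.4732, 0.0409, 0.0657]
ee_rot: [[0.949, -0.316, 0.0], [-0.316, -0.949, 0.0], [0.0, -0.0, -1.0]]
wrist_force: [-0.3, -0.3, -0.6]
gripper_width: 0.007
```

```bash

python3 -m jog '[[0,0,0.1,0,0,0],[0,0,0,0,0,0],[0,0,0.1,0,0,0],[0,0,0,0,0,0],[0,0,0,0,0,0]]'
python3 - <<'E'
from h import *
c=snap('wrist','w3.png');c=snap('side','s3.png')
f=c['frame'][140:240,250:380];cv2.imwrite('pics/s3z.png',cv2.resize(f,None,fx=6,fy=6,interpolation=2)[:,:,::-1])
E
```

```text
time_s: 5.25
tcp_pos: [0.4732, 0.0409, 0.0636]
ee_rot: [[0.949, -0.316, -0.0], [-0.316, -0.949, -0.0], [-0.0, 0.0, -1.0]]
wrist_force: [-0.6, -0.0, -0.5]
gripper_width: 0.005
```

View pics/w3.png

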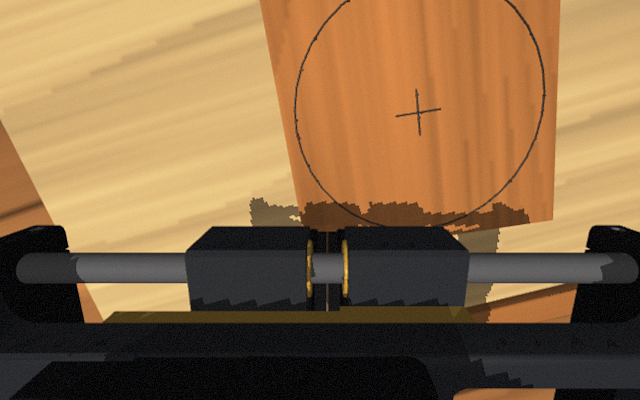

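View pics/s3z.png

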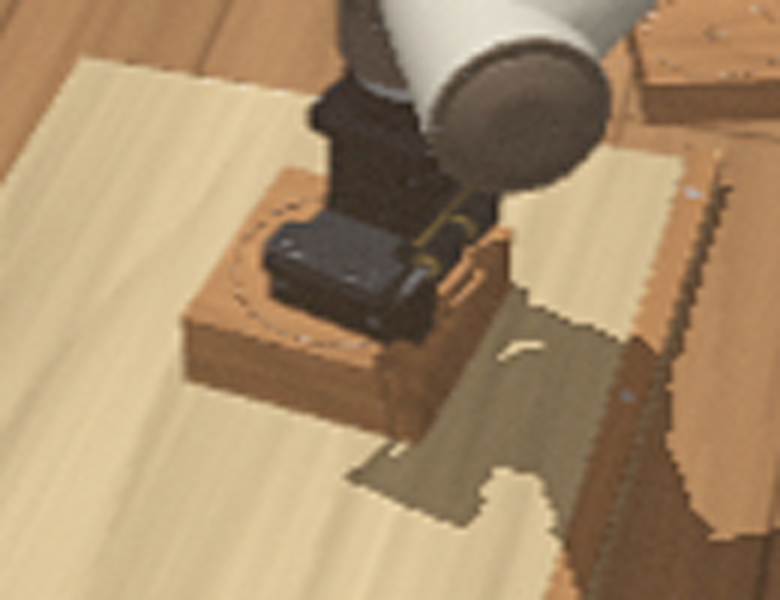

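The wrist view shows the fingers over corner d with the cross at (418,112); I can't tell contact from the pictures. Continuing down.

```bash

python3 -m jog '[[0,0,0.1,0,0,0],[0,0,0,0,0,0],[0,0,0,0,0,0],[0,0,0,0,0,0],[0,0,0,0,0,0]]'
python3 -m jog '[[0,0,0.1,0,0,0],[0,0,0,0,0,0],[0,0,0,0,0,0],[0,0,0,0,0,0],[0,0,0,0,0,0]]'
```

```text
time_s: 5.77
tcp_pos: [0.4732, 0.0409, 0.0627]
ee_rot: [[0.949, -0.316, 0.0], [-0.316, -0.949, 0.0], [0.0, -0.0, -1.0]]
wrist_force: [-0.5, 0.2, -0.0]
gripper_width: 0.002
time_s: 6.18
tcp_pos: [0.4732, 0.0409, 0.0616]
ee_rot: [[0.949, -0.316, -0.0], [-0.316, -0.949, -0.0], [-0.0, 0.0, -1.0]]
wrist_force: [0.5, -0.1, -0.2]
gripper_width: 0.008
```

```bash
python3 - <<'E'
from h import *
for n,p in [('w1',(459,28)),('w2',(366,74)),('w3',(418,112))]:
    w=load(n);print([onz(w,*p,z).round(4).tolist() for z in(.058,.063,.068)])
w2=load('w2');w3=load('w3')
print(two(w2,(366,74),w3,(418,112)))
# corner c
print(two(w2,(452,143),w3,(553,219)), two(load('w1'),(543,101),w3,(553,219)))
E
python3 -m jog '[[0,0,0.1,0,0,0],[0,0,0,0,0,0],[0,0,0,0,0,0],[0,0,0,0,0,0],[0,0,0,0,0,0]]'
python3 -m jog '[[0,0,0.1,0,0,0],[0,0,0,0,0,0],[0,0,0,0,0,0],[0,0,0,0,0,0],[0,0,0,0,0,0]]'
```

```text
[[0.5265, -0.0348, 0.058], [0.5259, -0.0326, 0.063], [0.5253, -0.0305, 0.068]]
[[0.5259, -0.0312, 0.058], [0.5254, -0.0304, 0.063], [0.525, -0.0296, 0.068]]
[[0.5242, -0.0324, 0.058], [0.5245, -0.0311, 0.063], [0.5248, -0.0297, 0.068]]
(array([ 0.5249042 , -0.02945044,  0.06908861]), np.float64(4.683525299907596e-05))
(array([ 0.43810586, -0.09097543,  0.06830212]), np.float64(0.0009895727995355038)) (array([ 0.43882484, -0.09099837,  0.06928146]), np.float64(0.00029842089647737295))
time_s: 6.6
tcp_pos: [0.4732, 0.0409, 0.0607]
ee_rot: [[0.949, -0.316, 0.0], [-0.316, -0.949, 0.0], [0.0, -0.0, -1.0]]
wrist_force: [0.2, -0.5, -0.1]
gripper_width: 0.006
time_s: 7.02
tcp_pos: [0.4732, 0.0409, 0.0597]
ee_rot: [[0.949, -0.316, 0.0], [-0.316, -0.949, -0.0], [0.0, 0.0, -1.0]]
wrist_force: [-0.5, -0.2, -0.0]
gripper_width: 0.004
```

```bash
python3 - <<'E'
from h import *
s=sense();print(s)
c=snap('wrist','w4.png');c=snap('top','t4.png')
f=c['frame'][100:220,290:420];cv2.imwrite('pics/t4z.png',cv2.resize(f,None,fx=5,fy=5,interpolation=2)[:,:,::-1])
print(proj(c,s['tcp_pos']))
c=snap('side','s4.png');print(proj(c,s['tcp_pos']),proj(c,(.463,.055,.068)))
f=c['frame'][140:240,250:380];cv2.imwrite('pics/s4z.png',cv2.resize(f,None,fx=6,fy=6,interpolation=2)[:,:,::-1])
E
```

```text
{'time_s': 7.0167, 'joints': array([ 2.46018549e+01,  1.64987055e+01, -3.06504173e+01,  2.81038848e-03,
       -4.28509402e+01,  4.69574699e+01]), 'joint_velocities': array([-0.09600492,  0.07759582, -0.05576466,  0.07695278,  0.02055442,
        0.03192609]), 'effort': array([-4.75473007e-04, -2.91272324e+01,  1.37840831e+01,  3.04878719e+00,
        8.02704133e-02, -1.62208261e-05]), 'tcp_pos': array([0.47322307, 0.0409102 , 0.05965157]), 'ee_rot': array([[ 9.48663062e-01, -3.16288466e-01,  1.28869674e-05],
       [-3.16288466e-01, -9.48663062e-01, -3.07889011e-05],
       [ 2.19635643e-05,  2.51322940e-05, -9.99999999e-01]]), 'wrist_force': array([-0.51024883, -0.22470987, -0.01707068]), 'moment': array([-0.02157406,  0.01448241,  0.04021489]), 'gripper_width': 0.0038332168058410787}
(np.float64(327.68758106118656), np.float64(176.5412827402465))
(np.float64(318.23779329688784), np.float64(201.4756341360492)) (np.float64(320.3143118461035), np.float64(202.79117243762948))
```

View pics/w4.png

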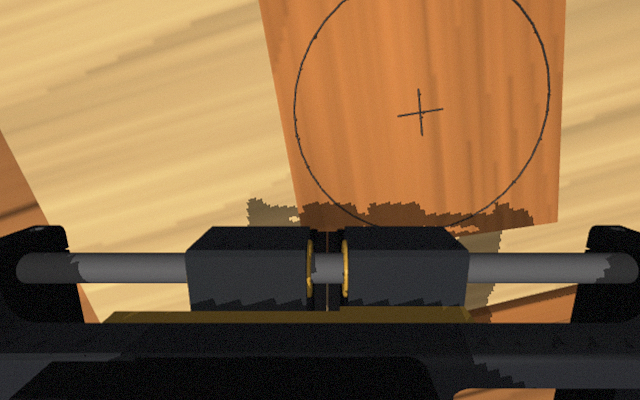

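View pics/t4z.png

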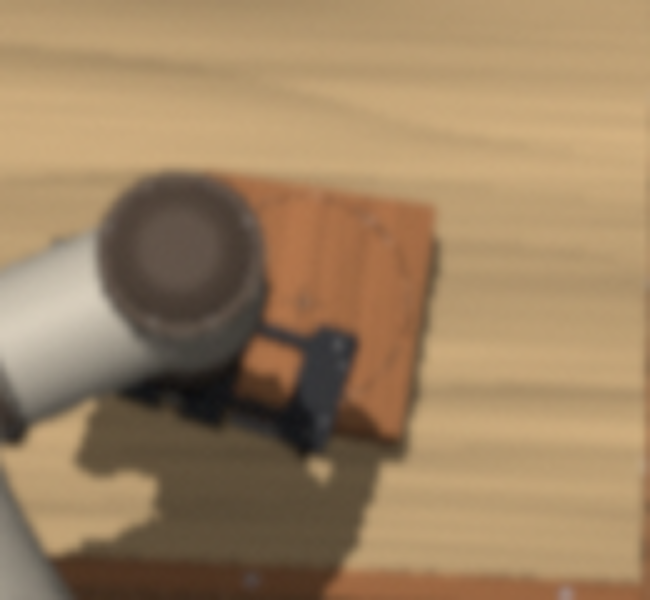

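View pics/s4z.png

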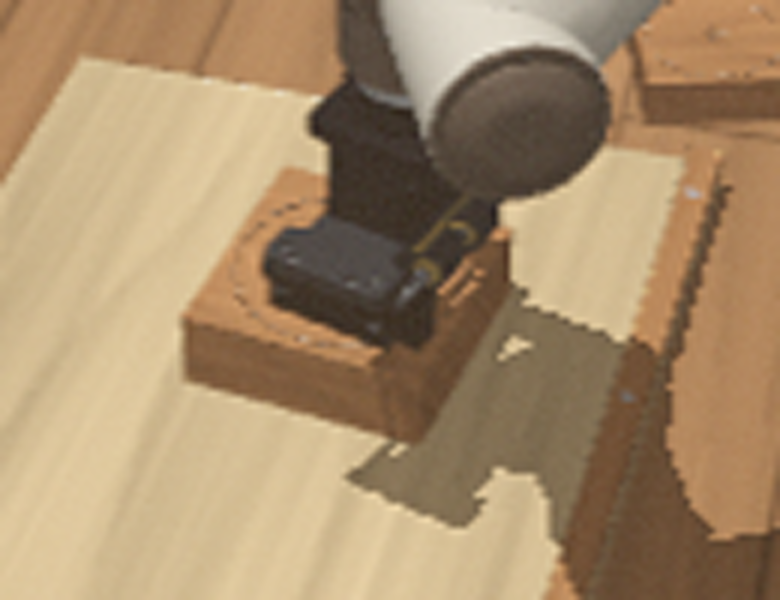

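```bash
python3 - <<'E'
from h import *
s=sense()
w4=load('w4');w2=load('w2');w1=load('w1');t=load('top0')
print('tcp in w4',proj(w4,s['tcp_pos']))
d=onz(w2,302,165,.068);print('d',d,onz(w1,380,125,.068),onz(w1,380,125,.072))
print(proj(w4,d))
for nm in('w2','w4'):
  W=load(nm)['world_to_cam'];print(nm,-W[:3,:3].T@W[:3,3])
for z in (.064,.068,.072): print('a-d edge/c', onz(w4,558,221,z), onz(w4,302,228,z),onz(w4,260,0,z))
E
python3 - <<'E'
import cv2
a=cv2.imread('pics/side0.png')[140:240,250:380];b=cv2.imread('pics/s4.png')[140:240,250:380]
cv2.imwrite('pics/cmp.png',cv2.resize(cv2.hconcat([a,b]),None,fx=3,fy=5,interpolation=0))
E
```

```text
tcp in w4 (np.float64(327.3919938310699), np.float64(230.67300704851425))
d [0.46452061 0.05517115 0.068     ] [0.46637381 0.06054107 0.068     ] [0.46662779 0.06113664 0.072     ]
(np.float64(309.812248628237), np.float64(255.0070580660285))
w2 [0.49776112 0.01853712 0.38562031]
w4 [0.53668826 0.02014099 0.25020958]
a-d edge/c [ 0.43599427 -0.09429237  0.064     ] [0.4812077  0.05460253 0.064     ] [0.60478235 0.03355538 0.064     ]
a-d edge/c [ 0.4381573  -0.09183421  0.068     ] [0.48239949 0.05386226 0.068     ] [0.60331961 0.03326722 0.068     ]
a-d edge/c [ 0.44032032 -0.08937605  0.072     ] [0.48359128 0.05312198 0.072     ] [0.60185687 0.03297907 0.072     ]
```

View pics/cmp.png

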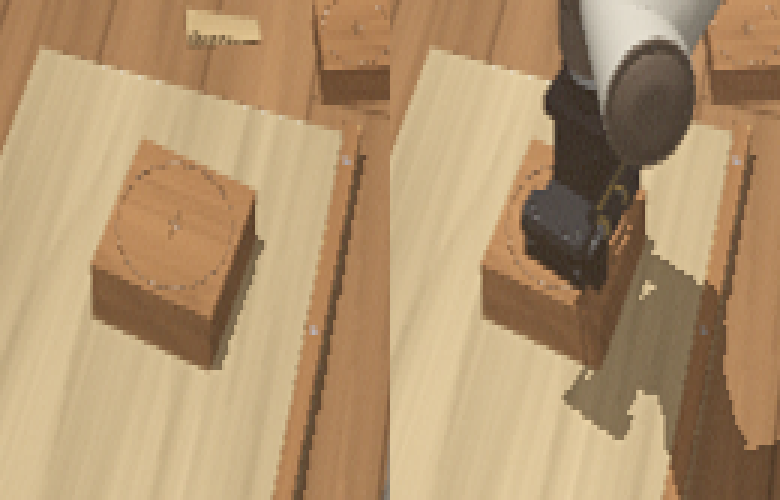

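```bash

python3 -m jog '[[0,0,0.05,0,0,0],[0,0,0,0,0,0],[0,0,0.05,0,0,0],[0,0,0,0,0,0],[0,0,0,0,0,0]]'
python3 -m jog '[[0,0,0.05,0,0,0],[0,0,0,0,0,0],[0,0,0.05,0,0,0],[0,0,0,0,0,0],[0,0,0,0,0,0]]'
python3 - <<'E'
import cv2
from h import *
c=snap('wrist','w5.png')
E
```

```text
time_s: 7.58
tcp_pos: [0.4732, 0.0409, 0.0586]
ee_rot: [[0.949, -0.316, -0.0], [-0.316, -0.949, -0.0], [-0.0, 0.0, -1.0]]
wrist_force: [-0.6, 0.3, 0.6]
gripper_width: 0.005
time_s: 8.0
tcp_pos: [0.4732, 0.0409, 0.0576]
ee_rot: [[0.949, -0.316, -0.0], [-0.316, -0.949, -0.0], [-0.0, 0.0, -1.0]]
wrist_force: [0.2, 0.8, 0.1]
gripper_width: 0.005
```

View pics/w5.png

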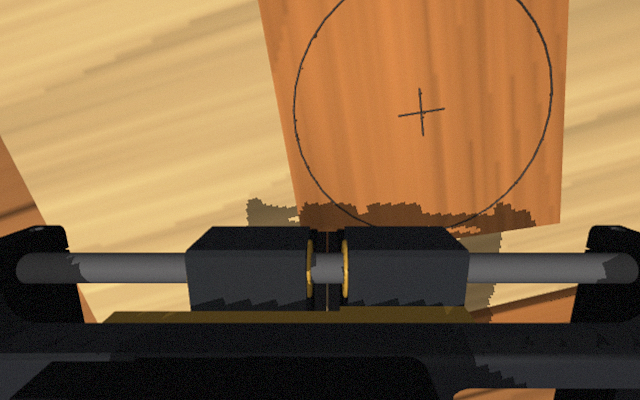

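```bash
python3 - <<'E'
from h import *
c=snap('side','s5.png');t=snap('top','t5.png');s=sense()
f=cv2.resize(c['frame'][150:230,270:370],None,fx=8,fy=7,interpolation=2).copy()
R=s['ee_rot'];p=s['tcp_pos']
for dz in (0,.019,.07):
  for dy in (-.095,0,.095) if dz==.07 else (0,):
    u,v=proj(c,p+R@np.array([0,dy,-dz]));q=(int((u-270)*8),int((v-150)*7));print(q);cv2.circle(f,q,4,(0,255,0),-1)
for a in [(.4645,.0552,.068),(.4645,.0552,.018),(.438,-.091,.068)]:
    u,v=proj(c,a);cv2.circle(f,(int((u-270)*8),int((v-150)*7)),4,(0,0,255),-1)
cv2.imwrite('pics/s5z.png',f[:,:,::-1])
E
```

```text
(385, 363)
(386, 334)
(265, 367)
(387, 253)
(500, 148)
```

View pics/s5z.png

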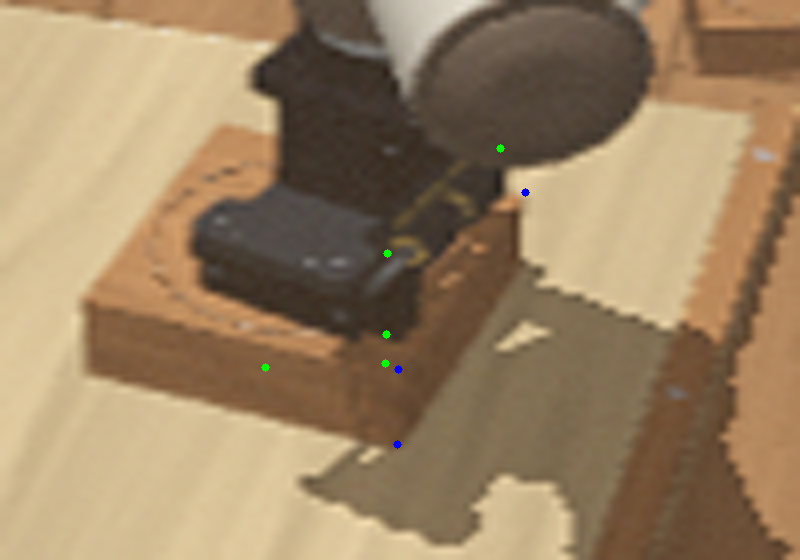

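The side view shows the dark fingers ending around zoom (390,335), roughly 19 mm above the point where the reported TCP projects. So contact may come lower than the reported height suggests. I'll keep lowering in small steps and watch the force.

```bash

python3 -m jog '[[0,0,0.1,0,0,0],[0,0,0,0,0,0],[0,0,0.05,0,0,0],[0,0,0,0,0,0],[0,0,0,0,0,0]]'
python3 -m jog '[[0,0,0.1,0,0,0],[0,0,0,0,0,0],[0,0,0.05,0,0,0],[0,0,0,0,0,0],[0,0,0,0,0,0]]'
python3 - <<'E'
from h import *
c=load('side0');s=sense()
f=cv2.resize(c['frame'][250:370,340:460],None,fx=6,fy=5,interpolation=2).copy()
R=np.array([[.9486,-.3164,0],[-.3164,-.9486,0],[0,0,-1.]]);p=np.array([.1975,.5925,.195])
for dz in (0,.019,.07):
  for dy in (-.095,-.0435,0,.0435,.095):
    u,v=proj(c,p+R@np.array([0,dy,-dz]));q=(int((u-340)*6),int((v-250)*5));cv2.circle(f,q,3,[(0,255,0),(255,0,0),(0,0,255)][[0,.019,.07].index(dz)],-1)
cv2.imwrite('pics/s0g.png',f[:,:,::-1])
E
```

```text
time_s: 8.57
tcp_pos: [0.4732, 0.0409, 0.0561]
ee_rot: [[0.949, -0.316, -0.0], [-0.316, -0.949, -0.0], [-0.0, 0.0, -1.0]]
wrist_force: [0.6, -0.4, 0.0]
gripper_width: 0.01
time_s: 8.98
tcp_pos: [0.4732, 0.0409, 0.0546]
ee_rot: [[0.949, -0.316, -0.0], [-0.316, -0.949, -0.0], [-0.0, 0.0, -1.0]]
wrist_force: [0.6, 0.1, -0.7]
gripper_width: 0.003
```

View pics/s0g.png

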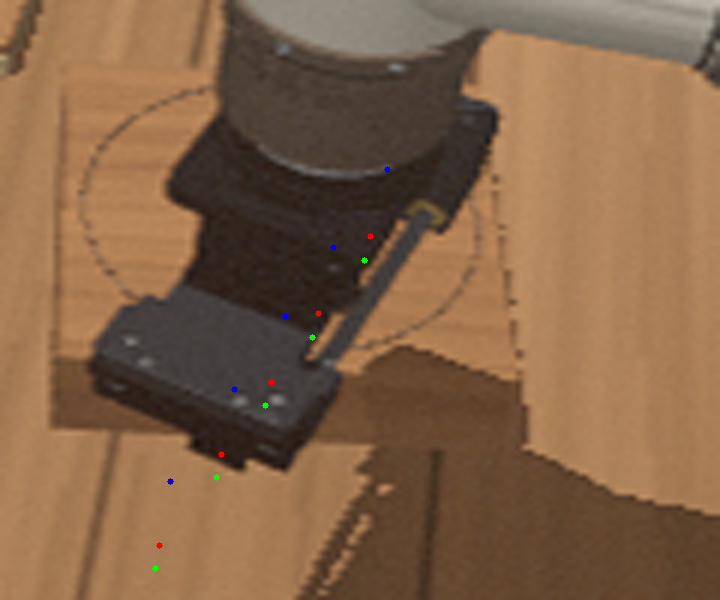

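```bash
python3 - <<'E'
from h import *
c=snap('wrist','w6.png')
X=two(load('w2'),(366,74),load('w3'),(418,112))[0]
for n in('w2','w3','w4','w5','w6'): print(n,np.round(proj(load(n),X),1))
f=cv2.resize(c['frame'][60:260,240:580],None,fx=2.2,fy=2.5,interpolation=2);cv2.imwrite('pics/w6z.png',f[:,:,::-1])
c=snap('side','s6.png')
f=cv2.resize(np.hstack([load('side0')['frame'][150:230,270:350],c['frame'][150:230,270:350]]),None,fx=5,fy=7,interpolation=2);cv2.imwrite('pics/s6z.png',f[:,:,::-1])
E
```

```text
w2 [366.  74.]
w3 [418. 112.]
w4 [420.1 111.9]
w5 [421.1 111.7]
w6 [422.8 111.6]
```

View pics/w6z.png

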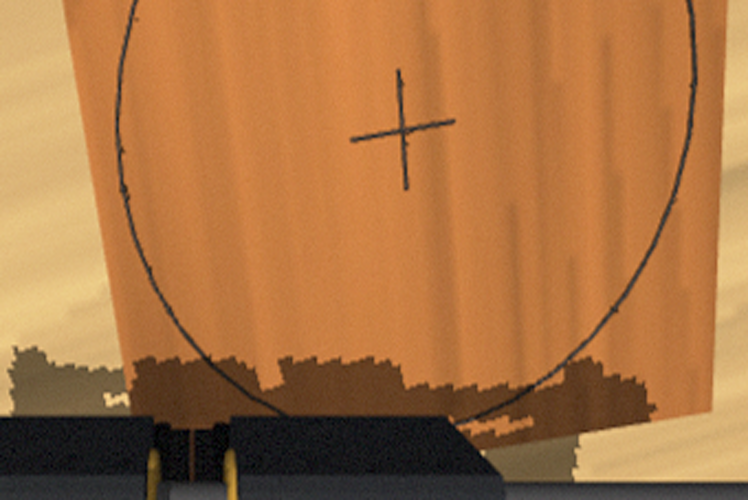

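View pics/s6z.png

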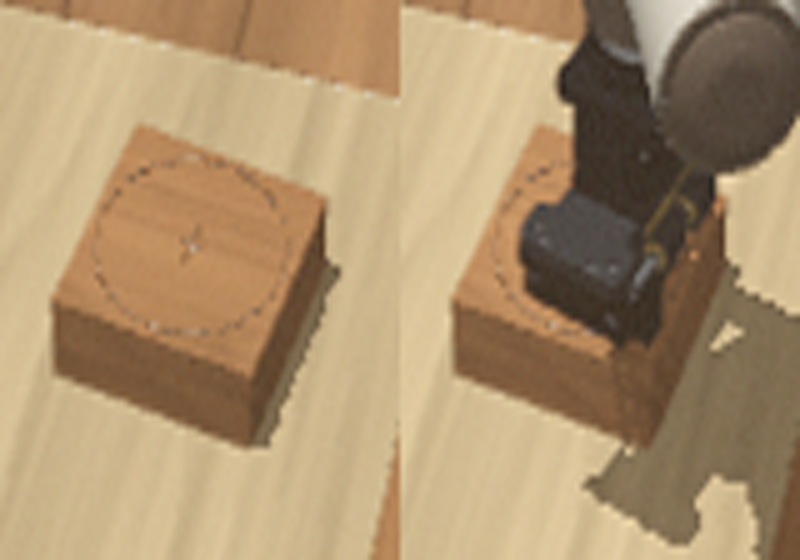

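The blank hasn't moved in either view: the cross sits where predicted and the corners are unchanged. There's no contact yet, so I'll carry on down.

```bash

python3 -m jog '[[0,0,0.1,0,0,0],[0,0,0,0,0,0],[0,0,0.1,0,0,0],[0,0,0,0,0,0],[0,0,0,0,0,0]]'
python3 -m jog '[[0,0,0.1,0,0,0],[0,0,0,0,0,0],[0,0,0.1,0,0,0],[0,0,0,0,0,0],[0,0,0,0,0,0]]'
python3 - <<'E'
from h import *
s=sense();print(s['moment'],s['wrist_force'],s['joints'])
E
```

```text
time_s: 9.5
tcp_pos: [0.4732, 0.0409, 0.0526]
ee_rot: [[0.949, -0.316, -0.0], [-0.316, -0.949, -0.0], [-0.0, 0.0, -1.0]]
wrist_force: [0.5, 0.7, -0.5]
gripper_width: 0.004
time_s: 9.92
tcp_pos: [0.4732, 0.0409, 0.0506]
ee_rot: [[0.949, -0.316, -0.0], [-0.316, -0.949, -0.0], [-0.0, 0.0, -1.0]]
wrist_force: [0.7, -0.8, 0.5]
gripper_width: 0.006
[ 0.01014898 -0.0261692  -0.01059788] [ 0.74395526 -0.79455208  0.52389684] [ 2.46034788e+01  1.72916888e+01 -3.12312944e+01  1.65131910e-03
 -4.14871562e+01  4.69614895e+01]
```

```bash
python3 - <<'E'
from h import *
c=snap('top','t7.png');s=sense()
f=cv2.resize(c['frame'][110:210,290:390],None,fx=6,fy=6,interpolation=2).copy()
R=s['ee_rot'];p=s['tcp_pos']
for dz,col in ((0,(0,255,0)),(.07,(0,0,255))):
  for dy in (-.095,0,.095):
    u,v=proj(c,p+R@np.array([0,dy,-dz]));cv2.circle(f,(int((u-290)*6),int((v-110)*6)),4,col,-1)
for a in [(.4645,.0552,.068),(.438,-.091,.068),(.608,.031,.068),(.525,-.0295,.068)]:
    u,v=proj(c,a);cv2.circle(f,(int((u-290)*6),int((v-110)*6)),4,(255,255,0),-1)
cv2.imwrite('pics/t7z.png',f[:,:,::-1])
c=snap('side','s7.png')
f=cv2.resize(c['frame'][150:230,270:370],None,fx=8,fy=7,interpolation=0).copy();f=cv2.convertScaleAbs(f,alpha=2,beta=20)
cv2.imwrite('pics/s7z.png',f[:,:,::-1])
E
```

```text
(no output)
```

View pics/t7z.png

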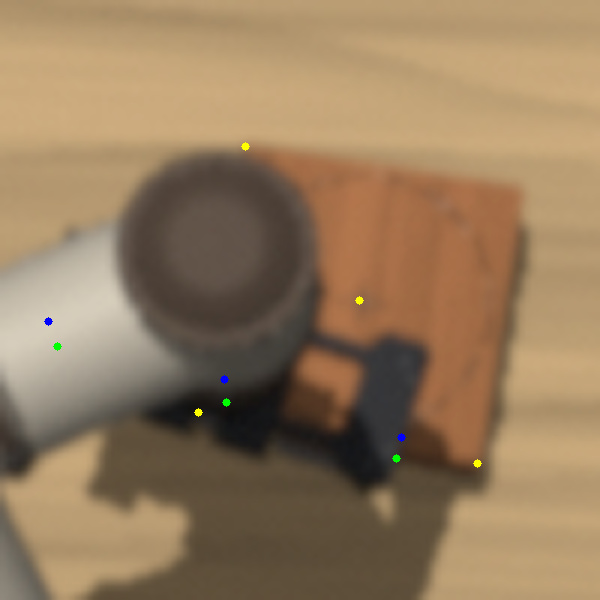

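View pics/s7z.png

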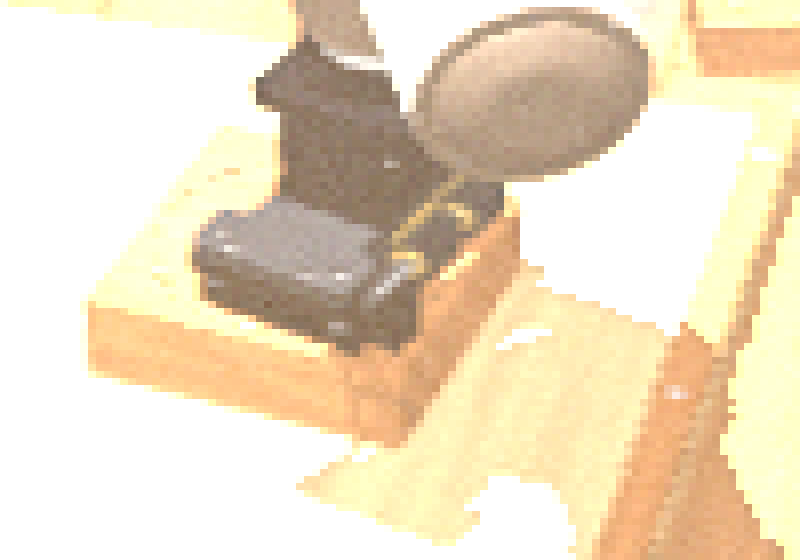

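```bash
python3 - <<'E'
from h import *
c=snap('wrist','w7.png')
f=cv2.resize(c['frame'][180:330,230:430],None,fx=4,fy=4,interpolation=2);f=cv2.convertScaleAbs(f,alpha=3,beta=10)
cv2.imwrite('pics/w7z.png',f[:,:,::-1]);s=sense()
for z in(0,.01,.02,.03,.05,.07): print(z,proj(c,s['tcp_pos']+[0,0,z]))
E
```

```text
0 (np.float64(327.3968569846858), np.float64(230.61556641735137))
0.01 (np.float64(327.4358358985657), np.float64(236.18821944562512))
0.02 (np.float64(327.4789742182046), np.float64(242.35552539752686))
0.03 (np.float64(327.5269752373503), np.float64(249.21803125203246))
0.05 (np.float64(327.64127204379946), np.float64(265.5585697940532))
0.07 (np.float64(327.78883688033795), np.float64(286.65530008615457))
```

View pics/w7z.png

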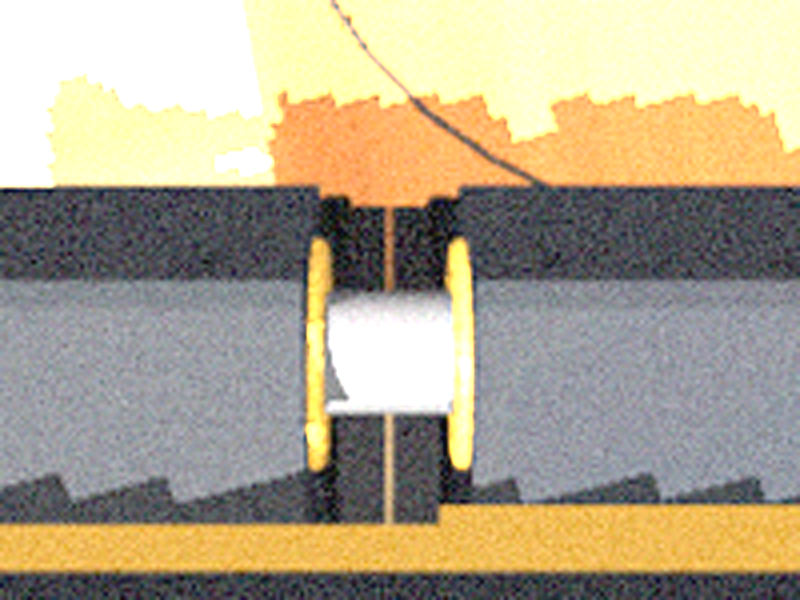

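```bash
python3 - <<'E'
from h import *
L=[]
for n in('w2','w3','w5','w7'):
    f=cv2.resize(load(n)['frame'][200:290,290:365],None,fx=2.6,fy=6,interpolation=2);L.append(cv2.convertScaleAbs(f,alpha=3,beta=10))
cv2.imwrite('pics/wc.png',np.hstack(L)[:,:,::-1])
E
```

```text
(no output)
```

View pics/wc.png

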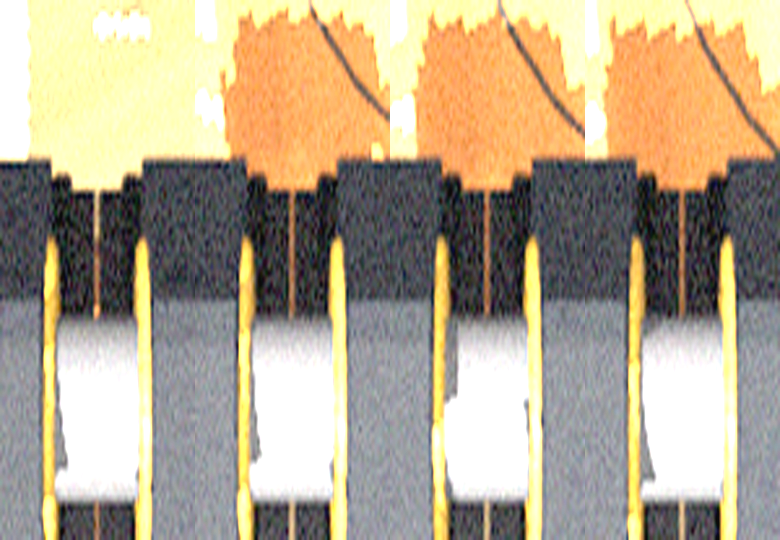

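The visible fingertip shape is the same as it was in free air (tip row about 232), so nothing is embedded. The real tips look about 20 mm above the reported TCP, so contact should be close.

```bash

python3 -m jog '[[0,0,0.1,0,0,0],[0,0,0,0,0,0],[0,0,0.05,0,0,0],[0,0,0,0,0,0],[0,0,0,0,0,0]]'
python3 -m jog '[[0,0,0.1,0,0,0],[0,0,0,0,0,0],[0,0,0.05,0,0,0],[0,0,0,0,0,0],[0,0,0,0,0,0]]'
```

```text
time_s: 10.48
tcp_pos: [0.4732, 0.0409, 0.0491]
ee_rot: [[0.949, -0.316, -0.0], [-0.316, -0.949, -0.0], [-0.0, 0.0, -1.0]]
wrist_force: [0.1, -0.9, -0.4]
gripper_width: 0.003
time_s: 10.9
tcp_pos: [0.4732, 0.0409, 0.0476]
ee_rot: [[0.949, -0.316, -0.0], [-0.316, -0.949, -0.0], [-0.0, 0.0, -1.0]]
wrist_force: [-0.7, 0.6, -0.3]
gripper_width: 0.003
```

```bash

python3 -m jog '[[0,0,0.1,0,0,0],[0,0,0,0,0,0],[0,0,0.05,0,0,0],[0,0,0,0,0,0],[0,0,0,0,0,0]]'
python3 -m jog '[[0,0,0.1,0,0,0],[0,0,0,0,0,0],[0,0,0.05,0,0,0],[0,0,0,0,0,0],[0,0,0,0,0,0]]'
python3 - <<'E'
from h import *
L=[]
snap('wrist','w8.png');c=snap('side','s8.png')
for n in('s7','s8'):
    f=cv2.resize(load(n)['frame'][150:230,270:350],None,fx=5,fy=7,interpolation=2);L.append(cv2.convertScaleAbs(f,alpha=1.3,beta=10))
cv2.imwrite('pics/s8z.png',np.hstack(L)[:,:,::-1])
E
```

```text
time_s: 11.32
tcp_pos: [0.4732, 0.0409, 0.0461]
ee_rot: [[0.949, -0.316, -0.0], [-0.316, -0.949, -0.0], [-0.0, 0.0, -1.0]]
wrist_force: [0.0, 0.4, -0.7]
gripper_width: 0.007
time_s: 11.73
tcp_pos: [0.4732, 0.0409, 0.0446]
ee_rot: [[0.949, -0.316, -0.0], [-0.316, -0.949, -0.0], [-0.0, 0.0, -1.0]]
wrist_force: [0.3, -0.7, 1.1]
gripper_width: 0.006
```

View pics/s8z.png

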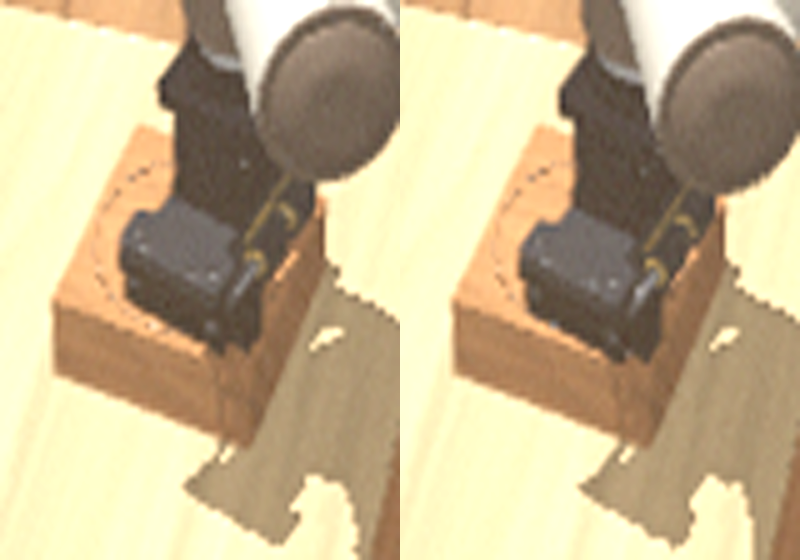

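View pics/w8.png

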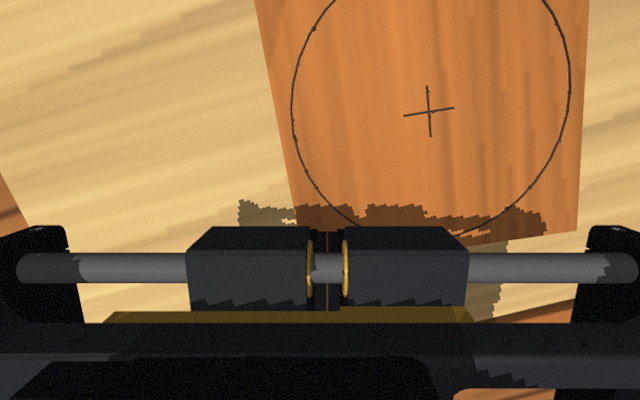

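```bash

python3 -m jog '[[0,0,0.1,0,0,0],[0,0,0,0,0,0],[0,0,0.1,0,0,0],[0,0,0,0,0,0],[0,0,0,0,0,0]]'
python3 - <<'E'
from h import *
# where does the finger shadow / b corner etc: compare wrist-view edges a-d at fixed rows to predicted static blank
for n in('w3','w6','w8'):
    c=load(n)
    for a in [(.4645,.0552,.068),(.4645,.0552,.072),(.438,-.091,.068),(.608,.031,.068),(.585,-.115,.068)]: print(n,a,np.round(proj(c,a),1))
E
```

```text
time_s: 12.25
tcp_pos: [0.4732, 0.0409, 0.0426]
ee_rot: [[0.949, -0.316, -0.0], [-0.316, -0.949, -0.0], [-0.0, 0.0, -1.0]]
wrist_force: [-0.6, 0.6, 0.3]
gripper_width: 0.005
w3 (0.4645, 0.0552, 0.068) [310.  252.4]
w3 (0.4645, 0.0552, 0.072) [309.7 255. ]
w3 (0.438, -0.091, 0.068) [552.1 219.6]
w3 (0.608, 0.031, 0.068) [262.2  -8.7]
w3 (0.585, -0.115, 0.068) [554.8 -64.9]
w6 (0.4645, 0.0552, 0.068) [309.3 258.4]
w6 (0.4645, 0.0552, 0.072) [309.  261.3]
w6 (0.438, -0.091, 0.068) [562.6 224.3]
w6 (0.608, 0.031, 0.068) [258.7 -15.8]
w6 (0.585, -0.115, 0.068) [568.1 -75.5]
w8 (0.4645, 0.0552, 0.068) [308.4 265.8]
w8 (0.4645, 0.0552, 0.072) [308. 269.]
w8 (0.438, -0.091, 0.068) [575.6 230. ]
w8 (0.608, 0.031, 0.068) [254.2 -24.8]
w8 (0.585, -0.115, 0.068) [584.7 -89. ]
```

```bash

python3 -m jog '[[0,0,0.1,0,0,0],[0,0,0,0,0,0],[0,0,0.05,0,0,0],[0,0,0,0,0,0],[0,0,0,0,0,0]]'
python3 -m jog '[[0,0,0.1,0,0,0],[0,0,0,0,0,0],[0,0,0.05,0,0,0],[0,0,0,0,0,0],[0,0,0,0,0,0]]'
python3 - <<'E'
from h import *
c=snap('wrist','w9.png')
L=[]
for n in('w7','w8','w9'):
    f=cv2.resize(load(n)['frame'][200:290,270:370],None,fx=2.6,fy=6,interpolation=2);L.append(cv2.convertScaleAbs(f,alpha=3,beta=10))
cv2.imwrite('pics/w9c.png',np.hstack(L)[:,:,::-1])
E
```

```text
time_s: 12.67
tcp_pos: [0.4734, 0.041, 0.0415]
ee_rot: [[0.949, -0.316, 0.0], [-0.316, -0.949, 0.0], [0.0, -0.0, -1.0]]
wrist_force: [-1.4, 0.9, 4.5]
gripper_width: 0.006
time_s: 13.08
tcp_pos: [0.4734, 0.041, 0.0415]
ee_rot: [[0.949, -0.315, 0.001], [-0.315, -0.949, -0.0], [0.001, -0.0, -1.0]]
wrist_force: [-5.5, 1.4, 15.7]
gripper_width: 0.005
```

View pics/w9c.png

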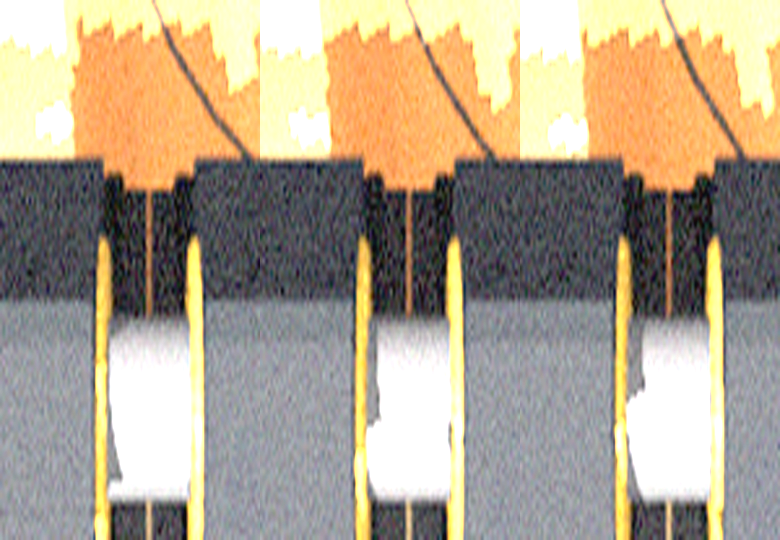

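Contact came at a reported z of 0.0415 (4.5 N, then 15.7 N with no dip). So corner d is solid, and the true tips sit about 26.5 mm above the reported TCP. Next is corner c.

```bash

python3 -m jog '[[0,0,-1.2,0,0,0],[0.6,4,0,0,0,0],[0.6,4,0,0,0,0],[0.6,4,0,0,0,0],[0,0.2,0,0,0,0]]'
python3 -m jog '[[0,0,0.2,0,0,0],[0,0,0.2,0,0,0],[0,0,0.1,0,0,0],[0,0,0,0,0,0],[0,0,0,0,0,0]]'
```

```text
time_s: 13.55
tcp_pos: [0.4491, -0.0847, 0.051]
ee_rot: [[0.947, -0.322, -0.003], [-0.322, -0.947, -0.0], [-0.003, 0.001, -1.0]]
wrist_force: [0.2, 0.6, -0.2]
gripper_width: 0.006
time_s: 13.97
tcp_pos: [0.4519, -0.0795, 0.0464]
ee_rot: [[0.949, -0.314, -0.0], [-0.314, -0.949, -0.0], [-0.0, 0.0, -1.0]]
wrist_force: [-0.4, 0.1, -0.2]
gripper_width: 0.006
```

```bash

python3 -m jog '[[0,0,0.2,0,0,0],[0,0,0,0,0,0],[0,0,0.1,0,0,0],[0,0,0,0,0,0],[0,0,0,0,0,0]]'
python3 -m jog '[[0,0,0.1,0,0,0],[0,0,0,0,0,0],[0,0,0.05,0,0,0],[0,0,0,0,0,0],[0,0,0,0,0,0]]'
python3 -m jog '[[0,0,0.05,0,0,0],[0,0,0,0,0,0],[0,0,0,0,0,0],[0,0,0,0,0,0],[0,0,0,0,0,0]]'
```

```text
time_s: 14.38
tcp_pos: [0.4517, -0.0804, 0.0436]
ee_rot: [[0.949, -0.316, -0.0], [-0.316, -0.949, -0.0], [-0.0, 0.0, -1.0]]
wrist_force: [-0.6, 0.4, 0.1]
gripper_width: 0.004
time_s: 14.8
tcp_pos: [0.4517, -0.0806, 0.0421]
ee_rot: [[0.949, -0.316, -0.0], [-0.316, -0.949, -0.0], [-0.0, 0.0, -1.0]]
wrist_force: [0.6, 0.9, 0.5]
gripper_width: 0.003
time_s: 15.22
tcp_pos: [0.4518, -0.0806, 0.0418]
ee_rot: [[0.949, -0.316, 0.0], [-0.316, -0.949, -0.0], [0.0, 0.0, -1.0]]
wrist_force: [-1.0, 0.4, 2.3]
gripper_width: 0.004
```

Corner c is solid too: it met resistance at 0.0418. Next is b.

```bash

python3 -m jog '[[0,0,-1.2,0,0,0],[4,-0.65,0,0,0,0],[4,-0.65,0,0,0,0],[4,-0.65,0,0,0,0],[0.2,0,0,0,0,0]]'
python3 -m jog '[[0,0,0.2,0,0,0],[0,0,0.2,0,0,0],[0,0,0.1,0,0,0],[0,0,0,0,0,0],[0,0,0,0,0,0]]'
python3 -m jog '[[0,0,0.15,0,0,0],[0,0,0,0,0,0],[0,0,0.1,0,0,0],[0,0,0,0,0,0],[0,0,0,0,0,0]]'
python3 -m jog '[[0,0,0.1,0,0,0],[0,0,0,0,0,0],[0,0,0.1,0,0,0],[0,0,0,0,0,0],[0,0,0,0,0,0]]'
```

```text
time_s: 15.63
tcp_pos: [0.581, -0.1013, 0.0533]
ee_rot: [[0.949, -0.316, 0.006], [-0.316, -0.949, -0.001], [0.006, -0.001, -1.0]]
wrist_force: [0.9, 0.1, 0.0]
gripper_width: 0.007
time_s: 16.05
tcp_pos: [0.5726, -0.1004, 0.0488]
ee_rot: [[0.949, -0.316, -0.0], [-0.316, -0.949, -0.0], [-0.0, 0.0, -1.0]]
wrist_force: [-0.5, 0.4, -0.6]
gripper_width: 0.008
time_s: 16.47
tcp_pos: [0.5735, -0.1006, 0.0462]
ee_rot: [[0.949, -0.316, -0.0], [-0.316, -0.949, 0.0], [-0.0, -0.0, -1.0]]
wrist_force: [0.2, -0.2, -0.9]
gripper_width: 0.001
time_s: 16.88
tcp_pos: [0.5739, -0.1007, 0.0443]
ee_rot: [[0.949, -0.316, 0.001], [-0.316, -0.949, -0.0], [0.001, -0.0, -1.0]]
wrist_force: [-0.1, -0.6, 1.5]
gripper_width: 0.005
```

```bash

python3 -m jog '[[0,0,0.1,0,0,0],[0,0,0,0,0,0],[0,0,0.1,0,0,0],[0,0,0,0,0,0],[0,0,0,0,0,0]]'
python3 -m jog '[[0,0,0.1,0,0,0],[0,0,0,0,0,0],[0,0,0,0,0,0],[0,0,0,0,0,0],[0,0,0,0,0,0]]'
```

```text
time_s: 17.3
tcp_pos: [0.574, -0.1006, 0.0423]
ee_rot: [[0.949, -0.316, 0.001], [-0.316, -0.949, -0.0], [0.001, -0.0, -1.0]]
wrist_force: [1.0, -0.6, 1.4]
gripper_width: 0.005
time_s: 17.72
tcp_pos: [0.5741, -0.1007, 0.0415]
ee_rot: [[0.949, -0.316, 0.001], [-0.316, -0.949, -0.0], [0.001, -0.0, -1.0]]
wrist_force: [0.5, -2.6, 3.9]
gripper_width: 0.003
```

```bash

python3 -m jog '[[0,0,0.05,0,0,0],[0,0,0,0,0,0],[0,0,0,0,0,0],[0,0,0,0,0,0],[0,0,0,0,0,0]]'
python3 -m jog '[[0,0,0.05,0,0,0],[0,0,0,0,0,0],[0,0,0,0,0,0],[0,0,0,0,0,0],[0,0,0,0,0,0]]'
```

```text
time_s: 18.13
tcp_pos: [0.5742, -0.1008, 0.0414]
ee_rot: [[0.949, -0.316, 0.001], [-0.316, -0.949, -0.0], [0.001, -0.0, -1.0]]
wrist_force: [1.1, -2.9, 6.5]
gripper_width: 0.002
time_s: 18.55
tcp_pos: [0.5742, -0.1009, 0.0413]
ee_rot: [[0.949, -0.316, 0.001], [-0.316, -0.949, -0.001], [0.002, 0.0, -1.0]]
wrist_force: [-0.0, -1.4, 7.8]
gripper_width: -0.0
```

Corner b is the odd one. It dipped from about 0.0448 to 0.0413 at the press point, then bore 7.8 N. That's a lean of about 0.039 rad and a gap of about 4 mm at the corner. Now I'll lift, turn and go to the wedge.

```bash

python3 -m jog '[[0,0,-1,0,0,0],[0,0,-2,0,0,-7],[0,0,-2,0,0,-7],[0,0,-3,0,0,-7],[0,0,0,0,0,-7]]' 8.7
python3 -m jog '[[-2.1,3.1,0,0,0,-3],[-2.1,3.1,0,0,0,0],[-2.1,3.1,0,0,0,0],[-2.1,3.1,0,0,0,0],[-2.1,3.1,0,0,0,0]]'
python3 -m jog '[[-2.1,3.1,0,0,0,0],[-2.1,3.1,0,0,0,0],[-2.1,3.1,0,0,0,0],[0,0,0,0,0,0],[0,0,0,0,0,0]]'
python3 - <<'E'
from h import *
c=snap('wrist','w10.png')
E
```

```text
time_s: 18.97
tcp_pos: [0.5762, -0.1004, 0.1253]
ee_rot: [[0.985, 0.173, 0.008], [0.173, -0.985, -0.0], [0.008, 0.001, -1.0]]
wrist_force: [1.5, 1.2, 0.8]
gripper_width: 0.301
time_s: 19.38
tcp_pos: [0.501, -0.2743, 0.1194]
ee_rot: [[0.976, 0.218, -0.003], [0.218, -0.976, 0.002], [-0.002, -0.002, -1.0]]
wrist_force: [1.7, -0.6, 0.4]
gripper_width: 0.681
time_s: 19.8
tcp_pos: [0.4598, -0.3791, 0.1189]
ee_rot: [[0.977, 0.213, -0.002], [0.213, -0.977, 0.002], [-0.002, -0.003, -1.0]]
wrist_force: [-0.7, 0.0, -0.7]
gripper_width: 0.982
```

View pics/w10.png

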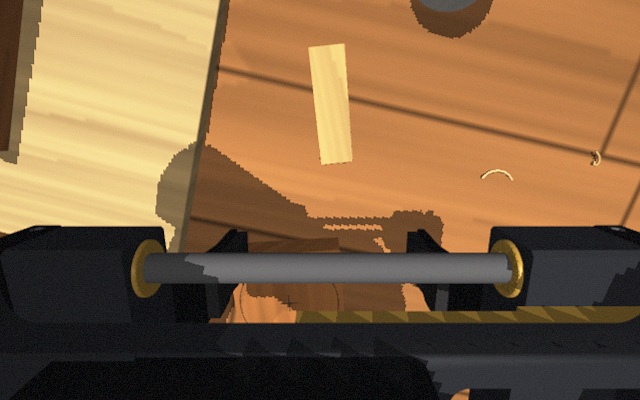

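The wedge shows at (309,47)-(345,43) at its thick end and (320,164)-(352,161) at its thin end, which points toward the robot. The tin's base is at (450,10).

```bash
python3 - <<'E'
from h import *
w=load('w10');t=load('top0')
for n,p,z in[('thickL',(309,47),.018),('thickR',(345,43),.018),('thinL',(320,164),.002),('thinR',(352,161),.002)]: print(n,onz(w,*p,z).round(4))
T=lambda x,y:(310+x/4,100+y/4)
for n,p,q in[('thickL',(309,47),T(536,187)),('thickR',(345,43),T(574,178)),('thinL',(320,164),T(575,306)),('thinR',(352,161),T(607,296))]: print(n,two(w,p,t,q))
a=(onz(w,309,47,.018)+onz(w,345,43,.018))/2;b=(onz(w,320,164,.002)+onz(w,352,161,.002))/2
print((a+b)/2,b-a,np.linalg.norm((b-a)[:2]),np.degrees(np.arctan2(*(a-b)[[1,0]])))
s=sense();print(s['tcp_pos'],np.degrees(np.arctan2(s['ee_rot'][1,0],s['ee_rot'][0,0])))
g=a+(b-a)*.2; d=g-s['tcp_pos'];R=s['ee_rot'];print('grasp',g,'tool shift',R.T@d)
E
```

```text
thickL [ 0.5798 -0.3373  0.018 ]
thickR [ 0.5891 -0.366   0.018 ]
thinL [ 0.484  -0.3666  0.002 ]
thinR [ 0.4933 -0.3959  0.002 ]
thickL (array([ 0.57877836, -0.33772776,  0.02152779]), np.float64(0.0006994473151200253))
thickR (array([ 0.58439679, -0.36599812,  0.03365242]), np.float64(0.0025411190710875127))
thinL (array([ 0.48353419, -0.368075  ,  0.00737165]), np.float64(0.0038012944321152383))
thinR (array([ 0.49252973, -0.39701634, -0.00066072]), np.float64(0.0019083698200262316))
[ 0.53653095 -0.36645194  0.01      ] [-0.09583266 -0.02958322 -0.016     ] 0.10029488988187862 17.15528068509497
[ 0.46050082 -0.37809761  0.11916541] 12.444290498793189
grasp [ 0.56528074 -0.35757698  0.0148    ] tool shift [0.10690102 0.00280483 0.10419392]
```

```bash

python3 -m jog '[[0,0,0,0,0,-4.7],[3.1,0.4,0,0,0,0],[3.1,0.4,0,0,0,0],[3.2,0.3,0,0,0,0],[0,0,3,0,0,0]]' 8.7
python3 -m jog '[[0,0,3.5,0,0,0],[0,0,3.2,0,0,0],[0,0,0.5,0,0,0],[0,0,0.5,0,0,0],[0,0,0,0,0,0]]'
python3 - <<'E'
from h import *
c=snap('wrist','w11.png');c=snap('side','s11.png');s=sense();p=s['tcp_pos'];R=s['ee_rot']
f=cv2.resize(c['frame'][90:190,270:370],None,fx=6,fy=6,interpolation=2).copy()
for dy in(-.0435,0,.0435):
  for dz in (0,.0265):
    u,v=proj(c,p+R@np.array([0,dy,-dz]));cv2.circle(f,(int((u-270)*6),int((v-90)*6)),3,(0,255,0),-1)
cv2.imwrite('pics/s11z.png',f[:,:,::-1]);print(p,s['wrist_force'])
E
```

```text
time_s: 20.27
tcp_pos: [0.5647, -0.3604, 0.0959]
ee_rot: [[0.953, 0.303, 0.014], [0.304, -0.953, -0.007], [0.011, 0.011, -1.0]]
wrist_force: [1.1, -1.7, 1.8]
gripper_width: 0.996
time_s: 20.68
tcp_pos: [0.5554, -0.3603, 0.0134]
ee_rot: [[0.954, 0.298, -0.0], [0.298, -0.954, -0.0], [-0.0, 0.0, -1.0]]
wrist_force: [1.0, -0.8, -0.4]
gripper_width: 1.0
[ 0.55642337 -0.36131049  0.01543883] [ 0.59052122 -0.19910516  0.76077267]
```

View pics/w11.png

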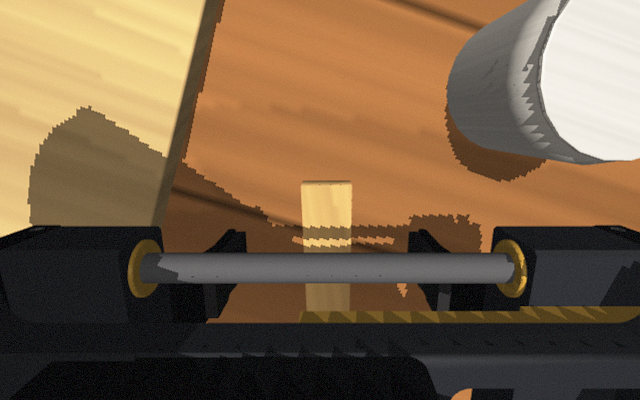

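View pics/s11z.png

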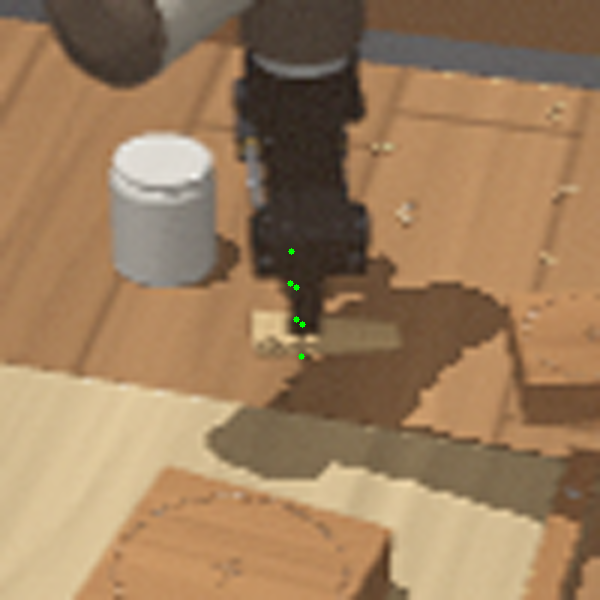

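The side view confirms short fingers: the near tip is at zoom (303,332), about 25 mm above the reported TCP. The wrist view has the wedge centred at columns 302-352 and aligned. Lowering.

```bash

python3 -m jog '[[0,0,1.2,0,0,0],[0,0,1,0,0,0],[0,0,0.6,0,0,0],[0,0,0.4,0,0,0],[0,0,0,0,0,0]]' 8.7
python3 -m jog '[[0,0,0.2,0,0,0],[0,0,0.1,0,0,0],[0,0,0.1,0,0,0],[0,0,0.1,0,0,0],[0,0,0,0,0,0]]'
```

```text
time_s: 21.2
tcp_pos: [0.5538, -0.3608, -0.0204]
ee_rot: [[0.955, 0.296, -0.002], [0.296, -0.955, 0.001], [-0.002, -0.002, -1.0]]
wrist_force: [-0.2, 0.4, -1.0]
gripper_width: 1.002
time_s: 21.62
tcp_pos: [0.5548, -0.361, -0.0239]
ee_rot: [[0.955, 0.297, 0.0], [0.297, -0.955, -0.0], [0.0, 0.0, -1.0]]
wrist_force: [0.2, 0.5, -0.2]
gripper_width: 0.999
```

```bash

python3 -m jog '[[0,0,0,0,0,0],[0,0,0,0,0,0],[0,0,0,0,0,0],[0,0,0,0,0,0],[0,0,0,0,0,0]]' 0
python3 -m jog '[[0,0,0,0,0,0],[0,0,0,0,0,0],[0,0,0,0,0,0],[0,0,0,0,0,0],[0,0,0,0,0,0]]'
python3 -m jog '[[0,0,0,0,0,0],[0,0,0,0,0,0],[0,0,-1,0,0,0],[0,0,-2,0,0,0],[0,0,0,0,0,0]]'
python3 - <<'E'
from h import *
c=snap('wrist','w12.png');c=snap('side','s12.png')
f=cv2.resize(c['frame'][90:190,270:370],None,fx=6,fy=6,interpolation=2)
cv2.imwrite('pics/s12z.png',f[:,:,::-1])
E
```

```text
time_s: 22.03
tcp_pos: [0.5549, -0.3611, -0.0238]
ee_rot: [[0.955, 0.297, 0.0], [0.297, -0.955, -0.0], [0.0, 0.0, -1.0]]
wrist_force: [0.5, -0.3, 0.2]
gripper_width: 0.705
time_s: 22.45
tcp_pos: [0.5548, -0.361, -0.0239]
ee_rot: [[0.955, 0.297, -0.0], [0.297, -0.955, 0.0], [-0.0, -0.0, -1.0]]
wrist_force: [0.8, -0.2, 0.1]
gripper_width: 0.341
time_s: 22.87
tcp_pos: [0.5574, -0.3625, 0.0105]
ee_rot: [[0.955, 0.298, 0.006], [0.298, -0.955, -0.004], [0.005, 0.005, -1.0]]
wrist_force: [0.9, -0.6, 0.6]
gripper_width: 0.34
```

View pics/w12.png

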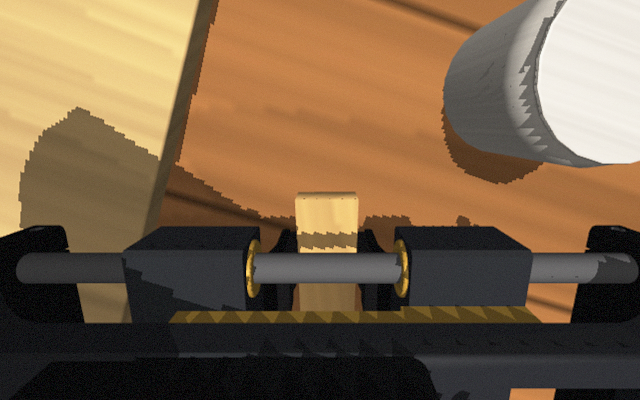

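View pics/s12z.png

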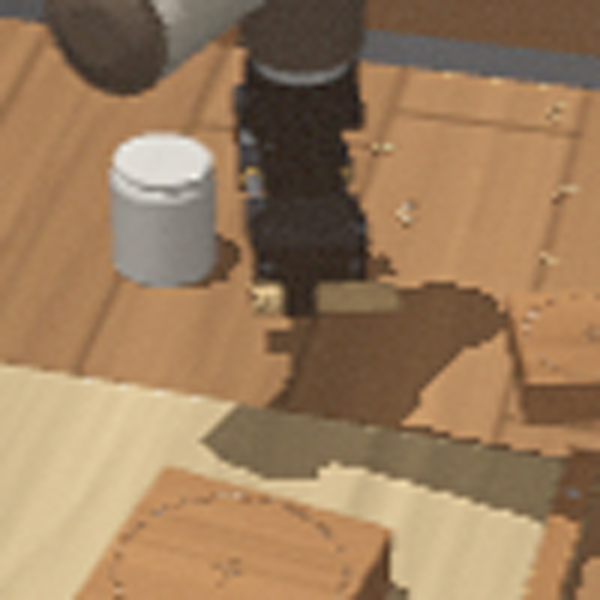

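The wedge is held, with the opening at 29.6 mm, about its width, and it looks level and centred. Carrying it to the outside of corner b along the diagonal.

```bash

python3 -m jog '[[0,0,-3,0,0,0],[0,0,-3,0,0,0],[0,0,-1.5,0,0,0],[2.57,-2.74,0,0,0,0],[2.57,-2.74,0,0,0,0]]' 0
python3 -m jog '[[2.57,-2.74,0,0,0,0],[2.57,-2.74,0,0,0,0],[2.57,-2.74,0,0,0,0],[0,0,0,0,0,6],[0,0,0,0,0,6]]'
python3 -m jog '[[0,0,0,0,0,6],[0,0,0,0,0,6],[0,0,0,0,0,6],[0,0,0,0,0,6],[0,0,0,0,0,6]]'
python3 -m jog '[[0,0,0,0,0,6],[0,0,0,0,0,6],[0,0,0,0,0,6],[0,0,0,0,0,6],[0,0,0,0,0,6]]'
python3 -m jog '[[0,0,0,0,0,0.6],[0,0,1,0,0,0],[0,0,2,0,0,0],[0,0,2,0,0,0],[0,0,0,0,0,0]]'
python3 - <<'E'
from h import *
c=snap('wrist','w13.png');c=snap('top','t13.png')
f=cv2.resize(c['frame'][110:210,320:420],None,fx=6,fy=6,interpolation=2)
cv2.imwrite('pics/t13z.png',f[:,:,::-1])
c=snap('side','s13.png')
f=cv2.resize(c['frame'][130:230,230:350],None,fx=6,fy=6,interpolation=2)
cv2.imwrite('pics/s13z.png',f[:,:,::-1]);s=sense();print(s['tcp_pos'],s['ee_rot'],s['wrist_force'])
E
```

```text
time_s: 23.38
tcp_pos: [0.5876, -0.2943, 0.0823]
ee_rot: [[0.956, 0.293, 0.002], [0.293, -0.956, -0.0], [0.002, 0.001, -1.0]]
wrist_force: [1.3, 1.2, -0.8]
gripper_width: 0.34
time_s: 23.8
tcp_pos: [0.6373, -0.1893, 0.0802]
ee_rot: [[0.996, 0.09, -0.001], [0.09, -0.996, 0.0], [-0.001, -0.001, -1.0]]
wrist_force: [-0.4, -0.8, -0.2]
gripper_width: 0.34
time_s: 24.22
tcp_pos: [0.6362, -0.1919, 0.0802]
ee_rot: [[0.906, -0.423, -0.002], [-0.423, -0.906, 0.0], [-0.002, 0.0, -1.0]]
wrist_force: [-0.1, 0.2, -0.3]
gripper_width: 0.34
time_s: 24.63
tcp_pos: [0.6362, -0.1919, 0.0803]
ee_rot: [[0.573, -0.82, -0.002], [-0.82, -0.573, 0.0], [-0.001, 0.001, -1.0]]
wrist_force: [0.1, 0.1, -0.9]
gripper_width: 0.339
time_s: 25.05
tcp_pos: [0.6328, -0.1913, 0.0257]
ee_rot: [[0.569, -0.822, -0.01], [-0.822, -0.569, 0.002], [-0.007, 0.007, -1.0]]
wrist_force: [-1.0, -0.5, -1.4]
gripper_width: 0.338
[ 0.63716075 -0.19225493  0.03126518] [[ 5.69982092e-01 -8.21657115e-01  1.18459313e-06]
 [-8.21657001e-01 -5.69982014e-01 -5.24809017e-04]
 [ 4.31888259e-04  2.98158412e-04 -9.99999862e-01]] [-1.32943395  0.23668226  0.15202873]
```

View pics/t13z.png

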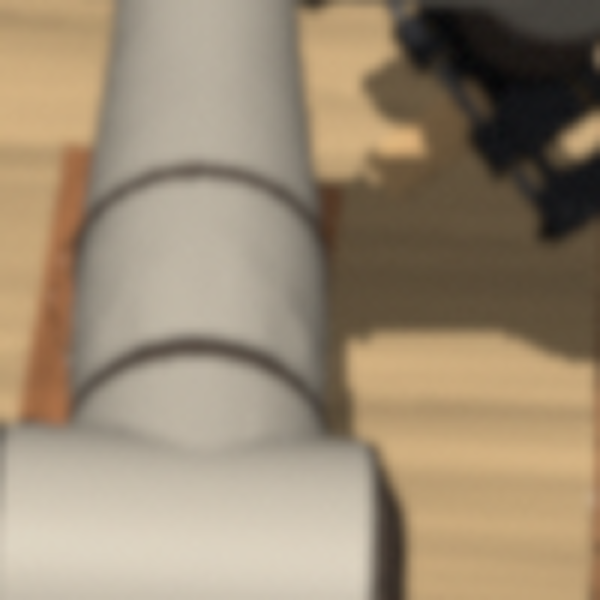

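View pics/s13z.png

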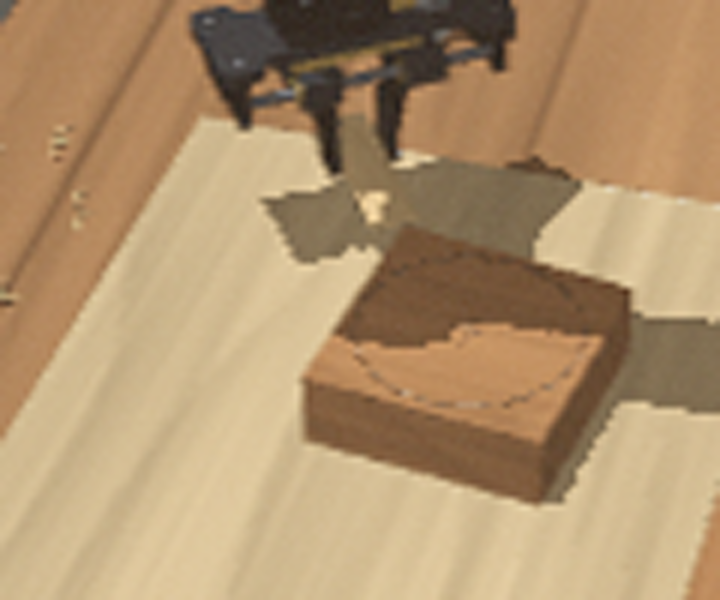

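The side view shows the wedge thin end aimed at corner b (zoom (403,225)), and the blank unmoved. Lowering to the sled.

```bash

python3 -m jog '[[0,0,1.5,0,0,0],[0,0,1,0,0,0],[0,0,0.6,0,0,0],[0,0,0.3,0,0,0],[0,0,0,0,0,0]]' 0
python3 -m jog '[[0,0,0.1,0,0,0],[0,0,0,0,0,0],[0,0,0.05,0,0,0],[0,0,0,0,0,0],[0,0,0,0,0,0]]'
```

```text
time_s: 25.62
tcp_pos: [0.6365, -0.1921, -0.0033]
ee_rot: [[0.569, -0.822, -0.001], [-0.822, -0.569, 0.0], [-0.001, 0.001, -1.0]]
wrist_force: [-0.2, -0.5, 0.1]
gripper_width: 0.343
time_s: 26.03
tcp_pos: [0.637, -0.1921, -0.004]
ee_rot: [[0.569, -0.822, 0.001], [-0.822, -0.569, -0.0], [0.0, -0.0, -1.0]]
wrist_force: [-0.9, 0.3, -0.0]
gripper_width: 0.341
```

```bash

python3 -m jog '[[0,0,0.05,0,0,0],[0,0,0,0,0,0],[0,0,0.05,0,0,0],[0,0,0,0,0,0],[0,0,0,0,0,0]]' 
python3 -m jog '[[0,0,0.05,0,0,0],[0,0,0,0,0,0],[0,0,0,0,0,0],[0,0,0,0,0,0],[0,0,0,0,0,0]]'
python3 - <<'E'
from h import *
F=[sense()['wrist_force']]
c=snap('side','s14.png')
f=cv2.resize(c['frame'][140:190,270:340],None,fx=11,fy=11,interpolation=2);cv2.imwrite('pics/s14z.png',f[:,:,::-1])
c=snap('wrist','w14.png')
E
```

```text
time_s: 26.45
tcp_pos: [0.6368, -0.1921, -0.0054]
ee_rot: [[0.569, -0.823, -0.0], [-0.823, -0.569, 0.0], [-0.0, 0.0, -1.0]]
wrist_force: [0.9, -0.1, 0.0]
gripper_width: 0.344
time_s: 26.87
tcp_pos: [0.6369, -0.1921, -0.0058]
ee_rot: [[0.569, -0.822, 0.0], [-0.822, -0.569, -0.0], [0.0, -0.0, -1.0]]
wrist_force: [0.2, -0.1, -0.2]
gripper_width: 0.343
```

View pics/s14z.png

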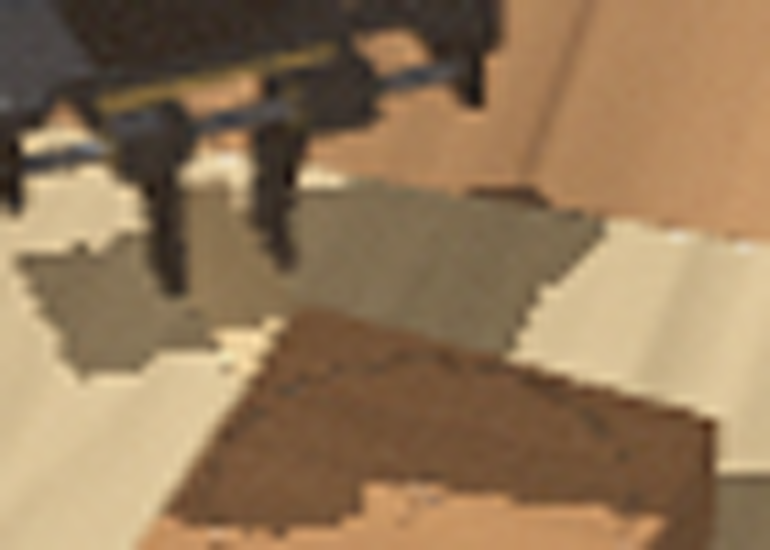

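```bash

python3 -m jog '[[-0.9,0,0,0,0,0],[-0.9,0,0,0,0,0],[-0.7,0,0,0,0,0],[0,0,0,0,0,0],[0,0,0,0,0,0]]' 
python3 -m jog '[[0,0,0,0,0,0],[0,0,0,0,0,0],[0,0,0,0,0,0],[0,0,0,0,0,0],[0,0,0,0,0,0]]' 3.4
python3 - <<'E'
from h import *
c=snap('side','s15.png')
f=cv2.resize(c['frame'][140:190,270:340],None,fx=11,fy=11,interpolation=2);cv2.imwrite('pics/s15z.png',f[:,:,::-1])
c=snap('wrist','w15.png')
E
```

```text
time_s: 27.38
tcp_pos: [0.6223, -0.1707, -0.0057]
ee_rot: [[0.57, -0.822, -0.0], [-0.822, -0.57, 0.0], [-0.0, 0.0, -1.0]]
wrist_force: [-0.4, 0.4, -0.5]
gripper_width: 0.339
time_s: 27.8
tcp_pos: [0.6227, -0.1717, -0.006]
ee_rot: [[0.568, -0.823, -0.0], [-0.823, -0.568, -0.0], [-0.0, 0.0, -1.0]]
wrist_force: [0.1, -0.2, -0.5]
gripper_width: 0.39
```

View pics/s15z.png

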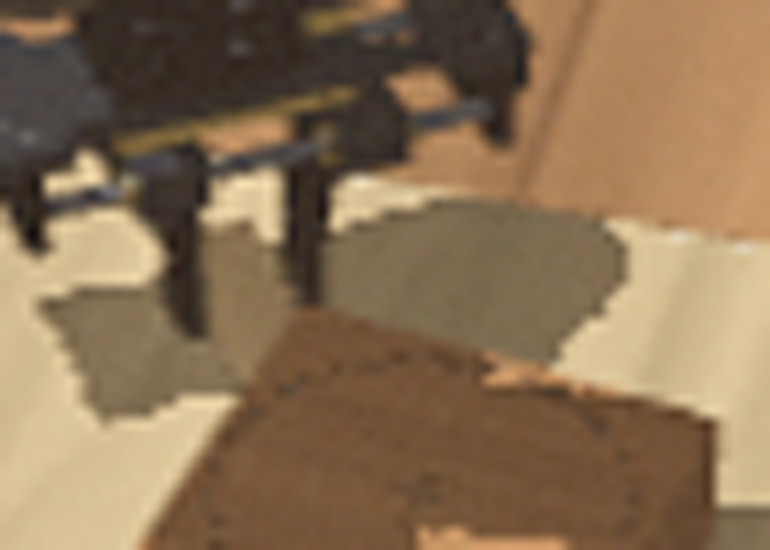

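View pics/w15.png

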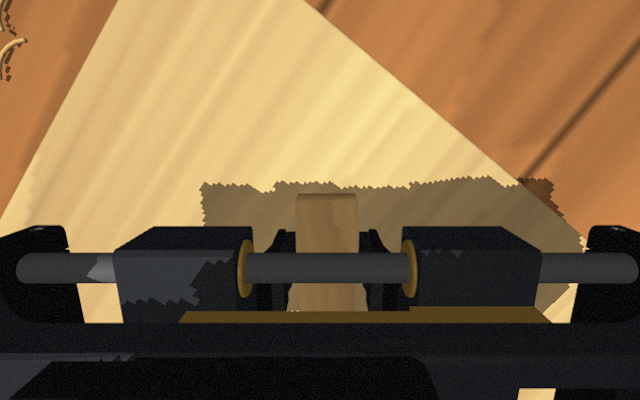

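The wrist view shows the wedge centred between the open pads (columns 296-358) and flat on the sled. I'll regrip and advance.

```bash

python3 -m jog '[[0,0,0,0,0,0],[0,0,0,0,0,0],[0,0,0,0,0,0],[0,0,0,0,0,0],[0,0,0,0,0,0]]' 0
python3 -m jog '[[-0.3,0,0,0,0,0],[-0.3,0,0,0,0,0],[0,0,0,0,0,0],[0,0,0,0,0,0],[0,0,0,0,0,0]]' 
python3 -m jog '[[-0.15,0,0,0,0,0],[0,0,0,0,0,0],[-0.1,0,0,0,0,0],[0,0,0,0,0,0],[0,0,0,0,0,0]]' 
```

```text
time_s: 28.32
tcp_pos: [0.6226, -0.1715, -0.0059]
ee_rot: [[0.569, -0.822, -0.0], [-0.822, -0.569, 0.0], [-0.0, 0.0, -1.0]]
wrist_force: [-0.2, 0.0, 0.0]
gripper_width: 0.337
time_s: 28.73
tcp_pos: [0.6192, -0.1665, -0.0058]
ee_rot: [[0.569, -0.822, 0.0], [-0.822, -0.569, -0.0], [0.0, -0.0, -1.0]]
wrist_force: [-0.3, -0.1, -0.2]
gripper_width: 0.341
time_s: 29.15
tcp_pos: [0.6178, -0.1645, -0.0059]
ee_rot: [[0.569, -0.823, -0.0], [-0.823, -0.569, -0.0], [-0.0, 0.0, -1.0]]
wrist_force: [0.6, 0.2, -0.8]
gripper_width: 0.342
```

```bash

python3 -m jog '[[-0.1,0,0,0,0,0],[0,0,0,0,0,0],[-0.05,0,0,0,0,0],[0,0,0,0,0,0],[0,0,0,0,0,0]]' 
python3 -m jog '[[-0.1,0,0,0,0,0],[0,0,0,0,0,0],[-0.05,0,0,0,0,0],[0,0,0,0,0,0],[0,0,0,0,0,0]]' 
```

```text
time_s: 29.57
tcp_pos: [0.6169, -0.1632, -0.0059]
ee_rot: [[0.569, -0.822, -0.0], [-0.822, -0.569, 0.0], [-0.0, -0.0, -1.0]]
wrist_force: [0.1, -0.3, -0.2]
gripper_width: 0.34
time_s: 29.98
tcp_pos: [0.6162, -0.1621, -0.0058]
ee_rot: [[0.569, -0.822, 0.0], [-0.822, -0.569, -0.0], [0.0, -0.0, -1.0]]
wrist_force: [-0.1, -0.5, -0.1]
gripper_width: 0.342
```

```bash

python3 -m jog '[[-0.1,0,0,0,0,0],[0,0,0,0,0,0],[-0.05,0,0,0,0,0],[0,0,0,0,0,0],[0,0,0,0,0,0]]' 
python3 - <<'E'
from h import *
s=sense();print(s['ee_rot'][:,0]@s['wrist_force'])
E
```

```text
time_s: 30.4
tcp_pos: [0.6154, -0.1609, -0.0058]
ee_rot: [[0.569, -0.822, 0.0], [-0.822, -0.569, -0.0], [0.0, -0.0, -1.0]]
wrist_force: [1.6, -1.4, -1.5]
gripper_width: 0.337
2.0223240777240314
```

```bash

python3 -m jog '[[-0.04,0,0,0,0,0],[0,0,0,0,0,0],[0,0,0,0,0,0],[0,0,0,0,0,0],[0,0,0,0,0,0]]' 
python3 - <<'E'
from h import *
s=sense();print(s['ee_rot'][:,0]@s['wrist_force'])
E
```

```text
time_s: 30.82
tcp_pos: [0.6152, -0.1606, -0.0058]
ee_rot: [[0.569, -0.822, 0.0], [-0.822, -0.569, -0.0], [0.0, -0.0, -1.0]]
wrist_force: [2.3, -1.7, -0.3]
gripper_width: 0.34
2.7088002614944395
```

```bash

python3 -m jog '[[-0.02,0,0,0,0,0],[0,0,0,0,0,0],[0,0,0,0,0,0],[0,0,0,0,0,0],[0,0,0,0,0,0]]' 
python3 - <<'E'
from h import *
s=sense();print(s['ee_rot'][:,0]@s['wrist_force'])
E
python3 -m jog '[[-0.02,0,0,0,0,0],[0,0,0,0,0,0],[0,0,0,0,0,0],[0,0,0,0,0,0],[0,0,0,0,0,0]]' 
python3 - <<'E'
from h import *
s=sense();print(s['ee_rot'][:,0]@s['wrist_force'])
c=snap('side','s16.png')
f=cv2.resize(c['frame'][140:230,260:350],None,fx=8,fy=6.5,interpolation=2);cv2.imwrite('pics/s16z.png',f[:,:,::-1])
E
```

```text
time_s: 31.23
tcp_pos: [0.615, -0.1604, -0.0058]
ee_rot: [[0.569, -0.823, 0.0], [-0.823, -0.569, -0.0], [0.0, -0.0, -1.0]]
wrist_force: [2.4, -2.3, -0.6]
gripper_width: 0.339
3.2288663025907063
time_s: 31.65
tcp_pos: [0.6149, -0.1602, -0.0058]
ee_rot: [[0.569, -0.823, 0.0], [-0.823, -0.569, -0.0], [0.0, -0.0, -1.0]]
wrist_force: [2.3, -1.9, -0.5]
gripper_width: 0.342
2.8640460810959514
```

View pics/s16z.png

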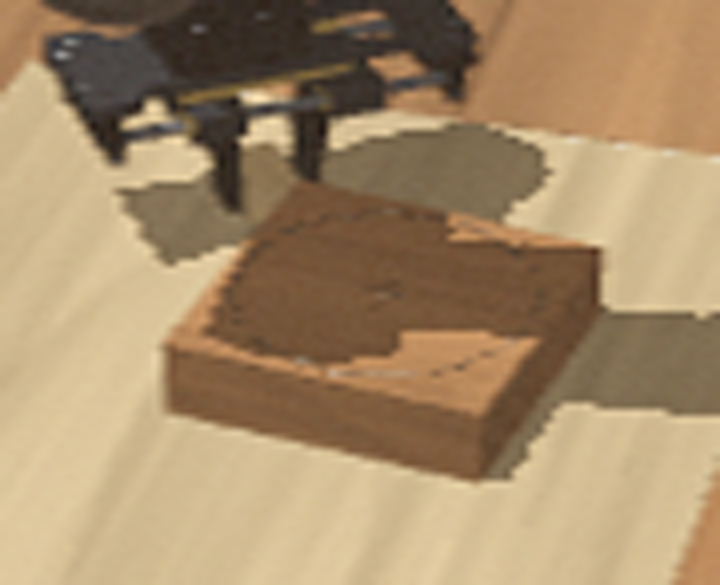

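```bash

python3 -m jog '[[-0.03,0,0,0,0,0],[0,0,0,0,0,0],[0,0,0,0,0,0],[0,0,0,0,0,0],[0,0,0,0,0,0]]' 
python3 - <<'E'
from h import *
s=sense();print(s['ee_rot'][:,0]@s['wrist_force'])
E
python3 -m jog '[[-0.03,0,0,0,0,0],[0,0,0,0,0,0],[0,0,0,0,0,0],[0,0,0,0,0,0],[0,0,0,0,0,0]]' 
python3 - <<'E'
from h import *
s=sense();print(s['ee_rot'][:,0]@s['wrist_force'])
E
```

```text
time_s: 32.12
tcp_pos: [0.6147, -0.16, -0.0058]
ee_rot: [[0.569, -0.822, 0.0], [-0.822, -0.569, -0.0], [0.0, -0.0, -1.0]]
wrist_force: [1.5, -2.7, -0.2]
gripper_width: 0.336
3.0470020956867208
time_s: 32.53
tcp_pos: [0.6145, -0.1597, -0.0058]
ee_rot: [[0.569, -0.823, 0.0], [-0.823, -0.569, -0.0], [0.0, -0.0, -1.0]]
wrist_force: [2.6, -2.0, -1.4]
gripper_width: 0.342
3.145812992322911
```

Resistance has levelled at about 3 N, and the thin end is about 13-14 mm under, where the wedge is about 4.1 mm thick and matches the gap. So the wedge bears. I'll let go, lift clear and look.

```bash

python3 -m jog '[[0,0,0,0,0,0],[0,0,0,0,0,0],[0,0,0,0,0,0],[0,0,0,0,0,0],[0,0,0,0,0,0]]' 4.6
python3 -m jog '[[0,0,-1,0,0,0],[0,0,-3,0,0,0],[0,0,-3,0,0,0],[0,0,-2,0,0,0],[0,0,0,0,0,0]]'
python3 - <<'E'
from h import *
c=snap('side','s17.png')
f=cv2.resize(c['frame'][140:230,260:350],None,fx=8,fy=6.5,interpolation=2);cv2.imwrite('pics/s17z.png',f[:,:,::-1])
c=snap('wrist','w17.png');print(sense()['wrist_force'])
E
```

```text
time_s: 32.95
tcp_pos: [0.614, -0.1594, -0.006]
ee_rot: [[0.569, -0.822, -0.001], [-0.822, -0.569, 0.0], [-0.001, 0.001, -1.0]]
wrist_force: [-0.0, 0.0, -0.7]
gripper_width: 0.518
time_s: 33.37
tcp_pos: [0.6182, -0.1602, 0.0908]
ee_rot: [[0.57, -0.822, 0.011], [-0.822, -0.57, -0.002], [0.008, -0.008, -1.0]]
wrist_force: [0.7, 0.4, 0.2]
gripper_width: 0.528
[-0.51386053  0.1649631  -0.95179289]
```

View pics/s17z.png

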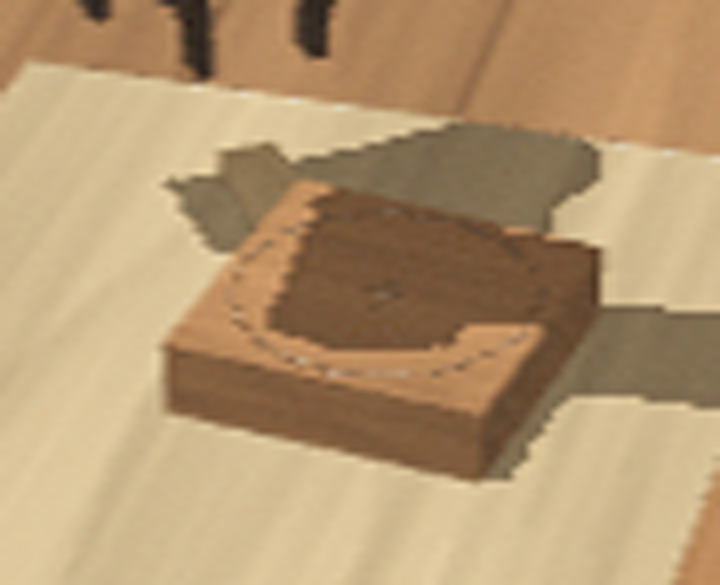

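View pics/w17.png

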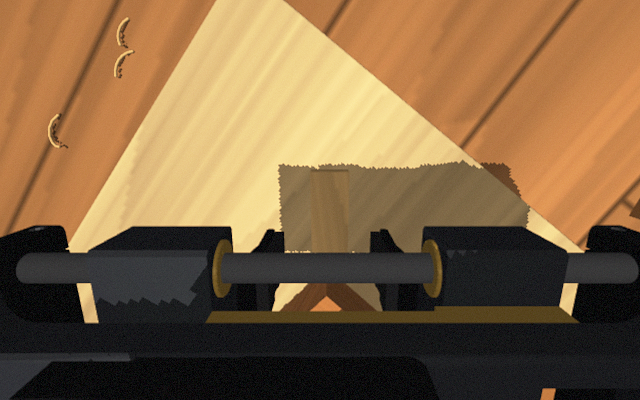

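The wedge lies flat, with corner b's apex at wrist (327,285) centred over it and the blank unmoved. Now I'll press b again.

```bash

python3 -m jog '[[-2.4,0,0,0,0,0],[-2.4,0,0,0,0,0],[-2.35,0,0,0,0,0],[0,0,1.5,0,0,0],[0,0,1.2,0,0,0]]' 0
python3 -m jog '[[0,0,0.4,0,0,0],[0,0,0.2,0,0,0],[0,0,0,0,0,0],[0,0,0,0,0,0],[0,0,0,0,0,0]]'
python3 -m jog '[[0,0,0.2,0,0,0],[0,0,0.1,0,0,0],[0,0,0,0,0,0],[0,0,0,0,0,0],[0,0,0,0,0,0]]'
```

```text
time_s: 33.88
tcp_pos: [0.5723, -0.0997, 0.0563]
ee_rot: [[0.57, -0.822, -0.001], [-0.822, -0.57, 0.0], [-0.001, 0.001, -1.0]]
wrist_force: [0.2, 0.1, -0.1]
gripper_width: 0.233
time_s: 34.3
tcp_pos: [0.5742, -0.1011, 0.0516]
ee_rot: [[0.569, -0.823, 0.001], [-0.823, -0.569, -0.0], [0.001, -0.001, -1.0]]
wrist_force: [-0.8, 0.1, 0.6]
gripper_width: 0.004
time_s: 34.72
tcp_pos: [0.5738, -0.1009, 0.0482]
ee_rot: [[0.569, -0.822, 0.0], [-0.822, -0.569, -0.0], [0.0, -0.0, -1.0]]
wrist_force: [0.3, 0.2, 0.0]
gripper_width: 0.006
```

```bash

python3 -m jog '[[0,0,0.1,0,0,0],[0,0,0.1,0,0,0],[0,0,0,0,0,0],[0,0,0,0,0,0],[0,0,0,0,0,0]]'
python3 -m jog '[[0,0,0.1,0,0,0],[0,0,0,0,0,0],[0,0,0.05,0,0,0],[0,0,0,0,0,0],[0,0,0,0,0,0]]'
python3 -m jog '[[0,0,0.05,0,0,0],[0,0,0,0,0,0],[0,0,0,0,0,0],[0,0,0,0,0,0],[0,0,0,0,0,0]]'
```

```text
time_s: 35.13
tcp_pos: [0.5738, -0.1009, 0.0461]
ee_rot: [[0.569, -0.822, -0.0], [-0.822, -0.569, -0.0], [-0.0, 0.0, -1.0]]
wrist_force: [-0.9, -0.5, 0.9]
gripper_width: 0.008
time_s: 35.55
tcp_pos: [0.574, -0.1009, 0.0451]
ee_rot: [[0.569, -0.822, 0.001], [-0.822, -0.569, -0.0], [0.001, -0.0, -1.0]]
wrist_force: [-1.2, 0.4, 3.2]
gripper_width: 0.008
time_s: 35.97
tcp_pos: [0.5741, -0.101, 0.045]
ee_rot: [[0.569, -0.822, 0.001], [-0.822, -0.569, -0.0], [0.001, -0.001, -1.0]]
wrist_force: [-1.8, 0.0, 5.5]
gripper_width: 0.007
```

It's stiff at 0.0450 with no dip. I'll bring it to about 8 N and hold.

```bash

python3 -m jog '[[0,0,0.05,0,0,0],[0,0,0,0,0,0],[0,0,0,0,0,0],[0,0,0,0,0,0],[0,0,0,0,0,0]]'
python3 -m jog '[[0,0,0,0,0,0],[0,0,0,0,0,0],[0,0,0,0,0,0],[0,0,0,0,0,0],[0,0,0,0,0,0]]'
python3 -m jog '[[0,0,-0.5,0,0,0],[0,0,-2,0,0,0],[0,0,-3,0,0,0],[-2,0,-3,0,0,0],[0,0,0,0,0,0]]'
python3 - <<'E'
from h import *
c=snap('side','s18.png');print(sense()['wrist_force'])
f=cv2.resize(c['frame'][140:230,260:350],None,fx=8,fy=6.5,interpolation=2);cv2.imwrite('pics/s18z.png',f[:,:,::-1])
E
```

```text
time_s: 36.38
tcp_pos: [0.5741, -0.101, 0.0448]
ee_rot: [[0.569, -0.822, 0.001], [-0.822, -0.569, -0.0], [0.001, -0.001, -1.0]]
wrist_force: [-1.7, 0.3, 8.1]
gripper_width: 0.009
time_s: 36.8
tcp_pos: [0.5741, -0.1011, 0.0448]
ee_rot: [[0.569, -0.822, 0.001], [-0.822, -0.569, -0.0], [0.001, -0.001, -1.0]]
wrist_force: [-2.1, 0.6, 6.7]
gripper_width: 0.008
time_s: 37.22
tcp_pos: [0.5651, -0.0833, 0.1346]
ee_rot: [[0.57, -0.821, 0.011], [-0.821, -0.57, 0.0], [0.006, -0.009, -1.0]]
wrist_force: [0.6, 0.0, -0.2]
gripper_width: -0.001
[ 0.116688   -0.38035654 -0.07833646]
```

View pics/s18z.png

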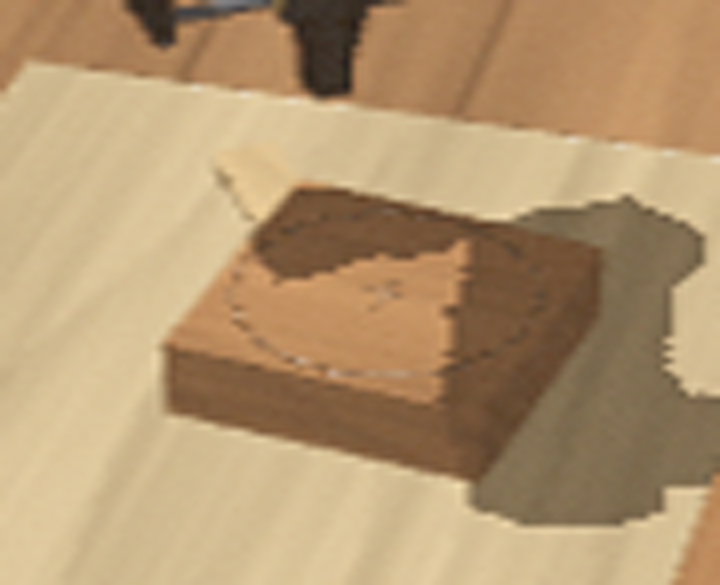

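The second press stayed solid at 0.0448, up to 8 N. Last check on tightness: with the fingers shut, I'll nudge the wedge's thick end with a bounded push and see whether it resists straight away.

```bash

python3 -m jog '[[3.55,0,0,0,0,0],[3.55,0,0,0,0,0],[3.55,0,0,0,0,0],[3.55,0,0,0,0,0],[0,0,0,0,0,0]]' 0
python3 -m jog '[[0,0,3,0,0,0],[0,0,3.5,0,0,0],[0,0,3.5,0,0,0],[0,0,2,0,0,0],[0,0,0.6,0,0,0]]'
python3 -m jog '[[0,0,0.3,0,0,0],[0,0,0,0,0,0],[0,0,0,0,0,0],[0,0,0,0,0,0],[0,0,0,0,0,0]]'
python3 - <<'E'
from h import *
c=snap('side','s19.png');print(sense()['wrist_force'])
f=cv2.resize(c['frame'][120:200,260:350],None,fx=8,fy=7,interpolation=2);cv2.imwrite('pics/s19z.png',f[:,:,::-1])
snap('wrist','w19.png')
E
```

```text
time_s: 37.68
tcp_pos: [0.645, -0.2058, 0.1257]
ee_rot: [[0.565, -0.825, -0.001], [-0.825, -0.565, -0.001], [-0.0, 0.002, -1.0]]
wrist_force: [0.8, -0.4, -0.7]
gripper_width: 0.001
time_s: 38.1
tcp_pos: [0.6385, -0.2004, -0.0036]
ee_rot: [[0.568, -0.823, -0.011], [-0.823, -0.568, 0.002], [-0.008, 0.008, -1.0]]
wrist_force: [-0.1, -0.5, -0.9]
gripper_width: 0.005
time_s: 38.52
tcp_pos: [0.6443, -0.2013, 0.0015]
ee_rot: [[0.569, -0.822, 0.003], [-0.822, -0.569, -0.0], [0.002, -0.002, -1.0]]
wrist_force: [0.0, 0.4, -0.8]
gripper_width: 0.005
[ 0.23053431  0.07930714 -0.12871132]
```

View pics/s19z.png

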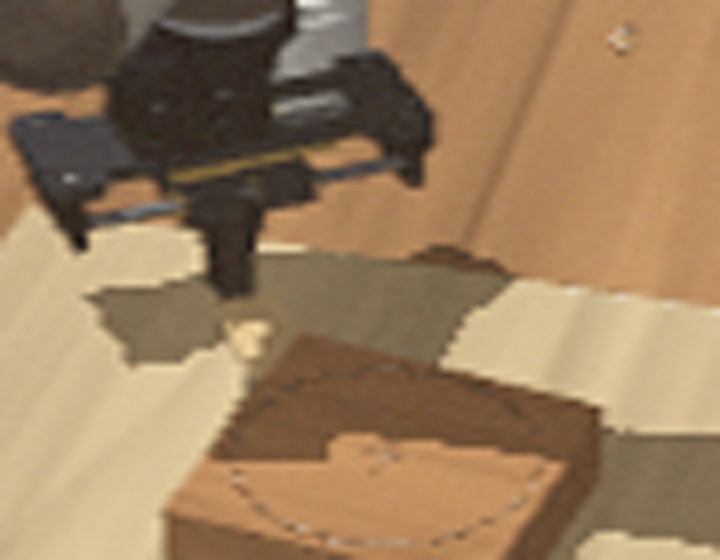

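```bash

python3 -m jog '[[-0.2,0,0.2,0,0,0],[-0.2,0,0,0,0,0],[-0.2,0,0,0,0,0],[0,0,0,0,0,0],[0,0,0,0,0,0]]' 0
python3 -m jog '[[-0.1,0,0,0,0,0],[-0.1,0,0,0,0,0],[0,0,0,0,0,0],[0,0,0,0,0,0],[0,0,0,0,0,0]]'
python3 -m jog '[[-0.05,0,0,0,0,0],[0,0,0,0,0,0],[-0.05,0,0,0,0,0],[0,0,0,0,0,0],[0,0,0,0,0,0]]'
```

```text
time_s: 39.03
tcp_pos: [0.6397, -0.1961, -0.0023]
ee_rot: [[0.569, -0.822, -0.0], [-0.822, -0.569, -0.0], [-0.0, 0.0, -1.0]]
wrist_force: [0.6, -0.3, -0.5]
gripper_width: 0.008
time_s: 39.45
tcp_pos: [0.6387, -0.1947, -0.0023]
ee_rot: [[0.569, -0.823, 0.0], [-0.823, -0.569, -0.0], [0.0, -0.0, -1.0]]
wrist_force: [0.2, -0.1, 0.3]
gripper_width: 0.004
time_s: 39.87
tcp_pos: [0.638, -0.1938, -0.0023]
ee_rot: [[0.569, -0.822, 0.0], [-0.822, -0.569, 0.0], [0.0, -0.0, -1.0]]
wrist_force: [0.3, -0.6, -0.6]
gripper_width: 0.005
```

```bash

python3 -m jog '[[-0.04,0,0,0,0,0],[0,0,0,0,0,0],[-0.03,0,0,0,0,0],[0,0,0,0,0,0],[0,0,0,0,0,0]]'
python3 -m jog '[[-0.04,0,0,0,0,0],[0,0,0,0,0,0],[-0.02,0,0,0,0,0],[0,0,0,0,0,0],[0,0,0,0,0,0]]'
```

```text
time_s: 40.28
tcp_pos: [0.6381, -0.1936, -0.0021]
ee_rot: [[0.569, -0.822, 0.001], [-0.822, -0.569, -0.0], [0.001, -0.001, -1.0]]
wrist_force: [1.4, -1.6, -0.4]
gripper_width: 0.006
time_s: 40.7
tcp_pos: [0.6378, -0.193, -0.0021]
ee_rot: [[0.569, -0.822, 0.001], [-0.822, -0.569, -0.0], [0.001, -0.001, -1.0]]
wrist_force: [2.2, -4.2, -0.2]
gripper_width: 0.009
```

The wedge met the push straight away: 2.1 N, then 4.7 N in about 0.6 mm of travel. So it's tight. Backing off and rechecking.

```bash

python3 -m jog '[[0.3,0,0,0,0,0],[0.7,0,0,0,0,0],[0.5,0,-1,0,0,0],[0,0,-3,0,0,0],[0,0,-3,0,0,0]]'
python3 -m jog '[[0,0,-4,0,0,0],[0,0,-3,0,0,0],[0,0,0,0,0,0],[0,0,0,0,0,0],[0,0,0,0,0,0]]'
python3 - <<'E'
from h import *
c=snap('side','s20.png');print(sense()['wrist_force'],sense()['joint_velocities'])
f=cv2.resize(np.vstack([c['frame'][150:220,260:350],load('side0')['frame'][150:220,260:350]]),None,fx=8,fy=4.2,interpolation=2);cv2.imwrite('pics/s20z.png',f[:,:,::-1])
c=snap('wrist','w20.png')
E
```

```text
time_s: 41.12
tcp_pos: [0.6444, -0.2053, 0.067]
ee_rot: [[0.568, -0.823, -0.005], [-0.823, -0.568, 0.001], [-0.004, 0.004, -1.0]]
wrist_force: [1.2, 0.9, 0.9]
gripper_width: 0.007
time_s: 41.53
tcp_pos: [0.6452, -0.2048, 0.1376]
ee_rot: [[0.568, -0.823, -0.001], [-0.823, -0.568, 0.001], [-0.001, 0.0, -1.0]]
wrist_force: [0.3, -0.2, -0.2]
gripper_width: 0.002
[-0.15723302  1.08325452 -0.69907994] [-0.01903976  0.90191616 -0.67240825  0.27581475  0.20333634 -0.0700083 ]
```

View pics/s20z.png

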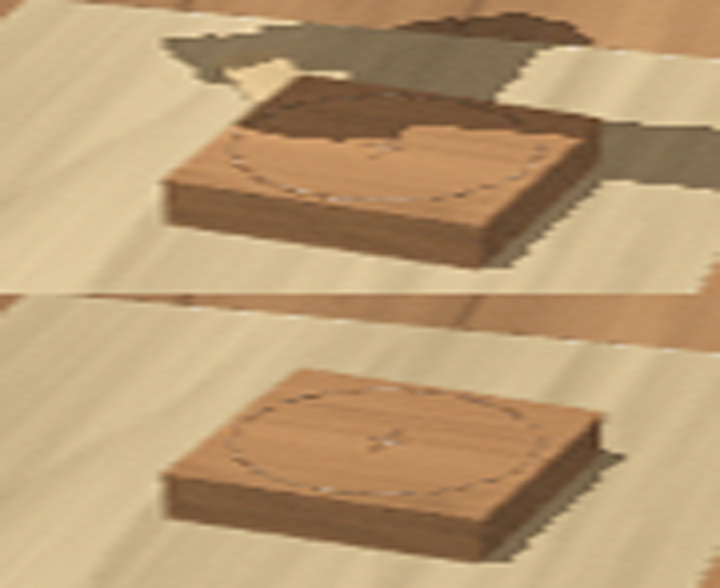

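View pics/s20.png

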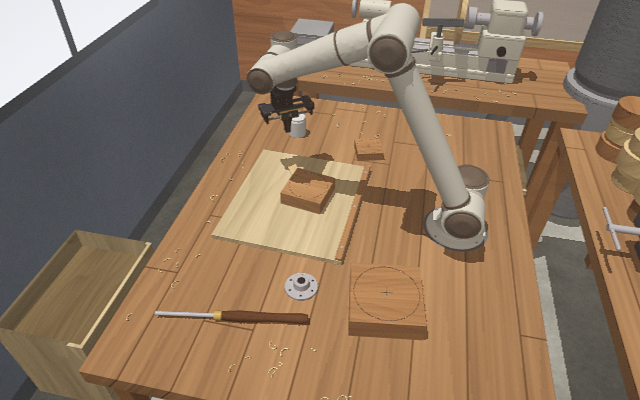

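View pics/w20.png

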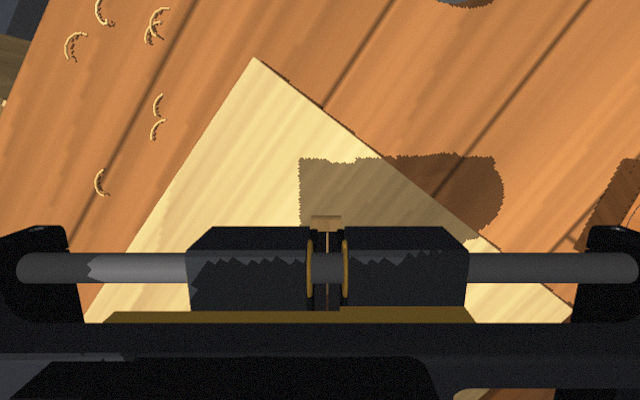

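The blank's corners are within about a pixel of where they started, the wedge is in place, the bystanders haven't moved and the arm is clear. Handing in.

```bash
python3 -m jog '[[0,0,0,0,0,0],[0,0,0,0,0,0],[0,0,0,0,0,0],[0,0,0,0,0,0],[0,0,0,0,0,0]]'; python3 - <<'E'
from h import *
print(finish_job())
E
```

```text
time_s: 42.05
tcp_pos: [0.6458, -0.2051, 0.1374]
ee_rot: [[0.569, -0.823, -0.0], [-0.823, -0.569, 0.0], [-0.0, 0.0, -1.0]]
wrist_force: [-0.9, -0.0, 0.1]
gripper_width: 0.007
the job is handed in; nothing more can be done
None
```

The wedge is in place under the corner that dipped, and the job was handed in at about 42 s; `finish_job` gives no verdict.

- **Finding the corner:** I pressed three corners in turn. Two were solid; one of those took 15.7 N, above the 4–10 N range but well under the 60 N limit. The far-right corner (away from the robot, to its right) dipped about 3.5 mm and then held at 7.8 N. I did not press the fourth.
- **Wedging:** I slid the wedge in thin end first along that corner's diagonal, about 13 mm deep. It resisted at about 3 N, levelling there over the last 1 mm instead of rising to the 4–5 N you gave. I let go at that point.
- **Last checks:** Pressed again at up to 8 N, the corner no longer dipped. A nudge on the wedge's thick end met 4.7 N within about 0.6 mm, so it was tight. In the last side view the blank's corners are within about a pixel of where they started. The bystanders look unmoved and the arm is clear.
- **What disagreed:** The fingertips sit about 26 mm above the reported TCP, seen both by contact and in the images. I corrected all heights for this. Early on it cost time on the first corner, where I lowered the fingers without contact.
- **Not measured:** I did not measure the blank's final lean or the wedge's residual contact force directly. I judged them from the pictures and the forces.

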